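Change a bottle filler over to another bottle size

ROBOT

A 6-joint arm with a two-finger parallel gripper is mounted at the origin on the work surface. World frame = base frame: x ahead of the robot, y to its left, z up, the work surface at z = 0. Lengths are in mm, angles in rad, forces in N, time in s.
With the tool pointing down it reaches from about 275 to 1000 mm from the base axis. Payload 8.4 kg.
Tool frame: the origin (TCP) lies between the finger pads; the fingertips stand r.finger_overhang ahead of it and the grasp point (between the pads) is the TCP (r.finger_overhang is the distance from the TCP to the fingertips, in mm); z points along the fingers, y is the line along which they close (so a half turn about z gives the same grasp; the last joint's range is limited). The gripper opens to 85 mm and grips with 20 to 120 N. Pads are 22 mm wide; open, the fingers measure 114 mm over their backs; the gripper's body (76 mm by 85 mm) begins 54 mm behind the grasp point. The pads swing forward as they close: fully open they stand 13 mm farther back than shut.
Start: joints at [1.345, 0.353, 1.633, -0, 1.155, -0.002], TCP at [138.709, 609.416, 250.281] pointing down, gripper open.
Joint ranges: [-2.63, 2.63], [-0.92, 2.1], [0.06, 2.66], [-1.3, 4.44], [0, 2.69], [-3.02, 3.02]. Speed limits (rad/s): [2.22, 2.22, 2.79, 3.14, 3.14, 3.14].

INTERFACE

Orientations are given as [roll, pitch, yaw] about the fixed x, y, z axes, in that order (R = Rz(yaw) Ry(pitch) Rx(roll)).
In Python, from rig import r, cams, sign_off gives the robot as it stands.
- The arm moves only by the shell command python3 -m crank 'ROWS' [FORCE]. ROWS is JSON, a list of rows, each a list of 7 numbers: the shift along the tool's x, y, z in m, then the turn, a rotation vector about the tool's x, y, z in rad, then the closure, from 0 (fully open) to 1 (shut). In form: [[dx, dy, dz, ax, ay, az, gripper], ...]. A call has 1 to 5 rows; each row is the pose to reach, as a shift and turn from the pose commanded when the call began, along the tool's axes at that moment; what a row does not reach only later rows make up. A row lasts 1/10 s, in which the tool goes at most 50 mm and 8.59 degrees, less where a joint would pass 70% of its speed; a pose out of reach is approached as far as the arm can. A call with a gripper value outside its range is refused whole. The fingers move at their own pace and stop on an object; FORCE is the grip in N (left out, the last holds). Time passes only in rows, so rows that repeat a pose let the fingers close. It gives the time, the measured TCP pose, the force, the opening and the grip force at its end, in the units of the state.
- r.sense(): the state, without advancing time (a new reading comes with each control period).
- cams.grab_frame(name): name is "side" or "top" or "wrist"; returns a dict with "image" (400x640x3 uint8, red, green, blue), "fx", "fy", "cx", "cy" (pixels), "position" and "orientation" of the camera in the world. Camera axes: x right, y down, z forward; pixel columns grow to the right and rows downward; lengths in mm; the calibration is good to about 2 mm. A picture is of the moment at which its call begins. There is no depth.
- sign_off(): hands the job in; it is judged then, once.
The state is a dict: "clock": time; "qpos": joint angles; "qvel": joint speeds; "joint_efforts": joint torques, N m; "eef_pos": TCP position; "tcp_rot": TCP orientation; "contact_force": force on the tool from outside, world axes, zero at the start; "wrist_torque": the same for the moment, N m; "opening": opening from 0.0 (shut) to 1.0 (fully open); "grasp_force": force on a finger pad.
Only numpy, scipy, OpenCV 4.12 (cv2) and the standard library are available. Lean on these libraries where they do the work, as an engineer would, in place of code of your own. Each camera call takes 0.05 s, during which the arm holds its last target. There are 200 camera calls.

TASK

Change the filling bench over to another bottle: pull the locking pin and park it upright in its holder, lift the stop arm off its pivot pin, turn it end for end, refit it flat on the pin by its other eye so that its white post is at the rest-block end, and put the locking pin back through the arm's free eye into the rest block, down to its collar. Take the plain blanking block out of its spring clamp, lay it flat on the bench clear of the bed, and fit every white neck fork into a clamp of its own (in any order, before or after the arm): press the sprung carriage back with the fork's solid end and lower the fork behind the low front lip, so that it is held flat, centred and square on the bed with its prong tips against the lip. Do not disturb the bottles and the spanner.

Things in the scene. Friction and masses are not known exactly. Their poses are not given: they have to be found in the camera images.
- bed: Fixed steel bed, 360 mm wide (y) and 12 mm thick, with three like spring clamps side by side, 110 mm apart along its y; x points away from the robot. Nothing stands between the clamps; a black rail 52 mm high above the bench, 30 mm thick, closes the bed 120 to 150 mm beyond its origin.
- clamp1 (a point): Seat of clamp 1, at the bed's -y end: the point on the bed's top (12 mm above the bench) where the centre of a seated fork's underside belongs. z up; x from the lip to the carriage. The low front lip's inner face is at x = -45 mm, 50 mm wide, 10 mm high above the bed. The carriage's face, 44 mm wide, 47 mm high, is at x = +31 mm when relaxed: a 76 mm gap, 14 mm too short for a fork.
- clamp2 (a point): Seat of spring clamp 2, the middle one; as clamp1.
- clamp3 (a point): Seat of spring clamp 3, at the bed's +y end; as clamp1.
- carriage1 (a joint): Steel sprung carriage of clamp 1: how far it is pushed back, m: 0 relaxed, 0.014 with a fork seated, 0.030 at the end of its travel. It slides along the clamp's +x; a spring returns it at once (about 4 N at 0, 8 N at 0.014, 13 N at 0.030).
- carriage2 (a joint): Steel sprung carriage of clamp 2: how far it is pushed back, m: 0 relaxed, 0.014 with a fork seated, 0.030 at the end of its travel. It slides along the clamp's +x; a spring returns it at once (about 4 N at 0, 8 N at 0.014, 13 N at 0.030).
- carriage3 (a joint): Steel sprung carriage of clamp 3: how far it is pushed back, m: 0 relaxed, 0.014 with a fork seated, 0.030 at the end of its travel. It slides along the clamp's +x; a spring returns it at once (about 4 N at 0, 8 N at 0.014, 13 N at 0.030).
- fork1 (a point): White plastic neck fork 1 (may be absent), a loose block 90 mm long (its x), 46 mm wide (y), 36 mm high, 0.12 kg; it lies flat on the bench. The point is its centre, half-way up. Its solid end, 54 mm long with two dark screw heads on top, is towards its +x; two 36 mm prongs, 13 mm wide with a 20 mm slot between them, point to its -x.
- fork1_tips (a point): Middle of the prong tips of fork 1, 45 mm from its centre along its -x, half-way up.
- fork2 (a point): White plastic neck fork 2 (may be absent), a loose block 90 mm long (its x), 46 mm wide (y), 36 mm high, 0.12 kg; it lies flat on the bench. The point is its centre, half-way up. Its solid end, 54 mm long with two dark screw heads on top, is towards its +x; two 36 mm prongs, 13 mm wide with a 20 mm slot between them, point to its -x.
- fork2_tips (a point): Middle of the prong tips of fork 2, 45 mm from its centre along its -x, half-way up.
- fork3 (a point): White plastic neck fork 3 (may be absent), a loose block 90 mm long (its x), 46 mm wide (y), 36 mm high, 0.12 kg; it lies flat on the bench. The point is its centre, half-way up. Its solid end, 54 mm long with two dark screw heads on top, is towards its +x; two 36 mm prongs, 13 mm wide with a 20 mm slot between them, point to its -x.
- fork3_tips (a point): Middle of the prong tips of fork 3, 45 mm from its centre along its -x, half-way up.
- pivot (a point): Pivot of the fixed stop-arm stand: top of the dark boss on which the arm's eye lies, 34 mm above the bench. From it an upright steel pivot pin, 11 mm in diameter, rises 36 mm (tapered over its last 4 mm). x points along the stand to the rest block, z up.
- rest (a point): Rest block of the stand, a 44 mm square aluminium block whose top is level with the pivot boss (34 mm above the bench), 150 mm from the pivot; the point is the centre of its top, the mouth of an upright hole 16 mm in diameter and 24 mm deep. Axes as pivot.
- stop_mid (a point): Loose aluminium stop arm: flat bar 184 mm long (its x), 30 wide, 10 thick, 0.18 kg, with a 16 mm hole (eye) near each end, 75 mm from its middle. A white post, 20 mm in diameter, rises 25 mm from its top, 30 mm from the middle towards +x. Point: middle of the bar, half-way through; z up. At the start the eye at the post's end is on the pivot pin, the other end on the rest block.
- blank_mid (a point): Blanking block, a plain solid white plastic block without slot, prongs or screws, 90 mm long (x), 46 mm wide (y), 36 mm high, 0.14 kg; at the start it is clamped in clamp 2, its long side along the clamp's x. The point is its centre, half-way up.
- eye_post (a point): Centre of the eye at the post's end of the arm (+x of the arm), half-way through the bar.
- eye_far (a point): Centre of the eye at the other end of the arm (-x of the arm), half-way through the bar.
- holder (a point): Black holder block on the stand, 77 mm behind the pivot and in line with it; the point is the centre of its top (40 mm above the bench), the mouth of an upright hole 15 mm in diameter and 30 mm deep in which the locking pin is parked, its collar on the block. Empty at the start.
- pin_grip (a point): Locking pin, loose, 0.07 kg; at the start it stands through the arm's eye in the rest block. The point is the middle of its black round grip, 20 mm in diameter, 36 mm high. Under it a steel collar, 24 mm in diameter, its underside 22 mm below the point, then a shaft 10 mm in diameter, 30 mm long with a tapered tip. z up along the pin.
- bottle_a: Bystander: clear glass bottle, 56 mm in diameter, 110 mm tall, standing; origin at the centre of its underside.
- bottle_b: Bystander: amber glass bottle of the same size; origin at the centre of its underside.
- spanner: Bystander: steel spanner 170 mm long lying on the bench; origin under its middle.
There are look-alikes about, which are no part of the job. Leave any purple or red look-alike of the part that bears fork3 alone.

How it is judged:
By the outcome, as a careful person would: the job done as asked, in the order asked, and still so for the second after the job is handed in, with the robot touching nothing.
Of forkbody1, forkbody2, forkbody3 only 2 to 3 are there at a start; the rules pass over those that are not, and their reading is None.
At some moment in a run one of forkbody1, forkbody2, forkbody3 may be knocked a few centimetres aside while the robot is not near it.
It also fails if it takes over 210 s, if anything falls off the work surface, if the arm or the gripper's body presses on something with over 40 N, if the wrist force passes 120 N, or if a joint passes its speed limit or range.

## Working session

There is one attempt and no reset: what is moved stays moved. The work goes in short steps, Python scripts to look and compute and a shell command to move; the robot and the scene stay as the last step left them, time stands still between calls to the robot, and variables do not carry over. Pictures are saved under pics/ and viewed, at most 14 in all, crops included, and the job is handed in when it is done.

```bash
ls; mkdir -p pics
python3 - <<'E'
from rig import r,cams
import cv2
print(r.finger_overhang, r.sense())
for n in ["top","side"]:
    f=cams.grab_frame(n); cv2.imwrite(f"pics/{n}0.png",f["image"][:,:,::-1])
    print(n,{k:v for k,v in f.items() if k!="image"})
E
```

```text
pics
19.0 {'clock': 0.0, 'qpos': array([ 1.34460268e+00,  3.53649861e-01,  1.63411422e+00, -1.76810524e-05,
        1.15515104e+00, -2.43347487e-03]), 'qvel': array([ 2.28478738e-03,  1.88921086e-04, -3.08213691e-04, -5.80204148e-05,
        1.04606105e-03, -3.57794096e-04]), 'joint_efforts': array([-1.01208982e-03, -6.05244470e+01, -3.42072415e+01, -1.71029160e-04,
        9.42610495e-03, -4.35487635e-06]), 'eef_pos': array([138.61675482, 609.00116236, 249.56909303]), 'tcp_rot': array([-3.14027015e+00,  1.29479328e-05,  2.91783964e+00]), 'contact_force': array([ 0.46863967,  0.32420386, -0.12253739]), 'wrist_torque': array([ 0.01452159,  0.01002632, -0.024261  ]), 'grasp_force': 0.0, 'opening': 0.9967661193701391}
top {'fx': 475.78022333591065, 'fy': 475.78022333591065, 'cx': 314.47363397507263, 'cy': 192.15373793944588, 'position': array([ 360.10880356,    7.64456852, 1340.31197537]), 'orientation': array([-2.96979334, -0.01332751, -1.55330781])}
side {'fx': 364.3260955774032, 'fy': 364.3260955774032, 'cx': 325.2425755212324, 'cy': 198.62828737939327, 'position': array([ 331.49857301, -636.16518927,  698.05268491]), 'orientation': array([-2.3203062 ,  0.01874758, -0.33956989])}
```

View pics/top0.png

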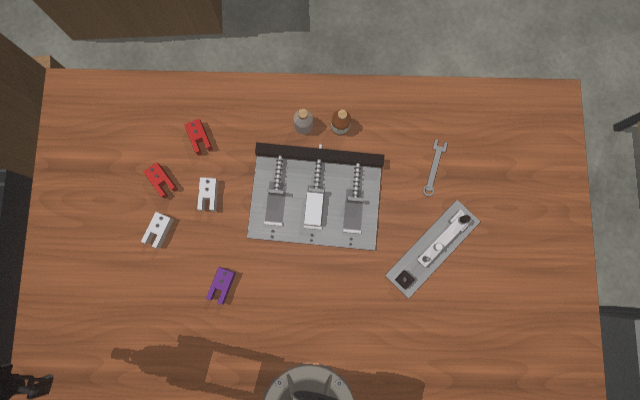

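View pics/side0.png

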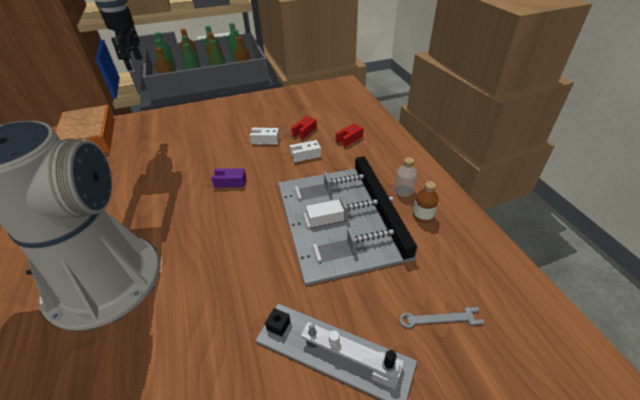

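The top view shows:
- **White forks:** at (207,194) and (157,230). The purple one at (222,285) and the red ones at (198,137) and (159,180) are look-alikes.
- **Bed:** centred around (315,200), with the blank at (314,209).
- **Stand:** holder (404,280), pivot about (425,260), pin (464,219).

I'll measure next, with one enlarged crop to confirm.

```bash
cat > h.py <<'E'
import numpy as np, cv2
from scipy.spatial.transform import Rotation as Ro
from rig import r,cams
def Rm(rpy): return Ro.from_euler('xyz',rpy)
def ray(f,u,v,z):
    d=Rm(f["orientation"]).apply([(u-f["cx"])/f["fx"],(v-f["cy"])/f["fy"],1.0]); p=f["position"]
    return p+d*(z-p[2])/d[2]
def proj(f,P):
    c=Rm(f["orientation"]).inv().apply(np.asarray(P,float)-f["position"]); c=np.atleast_2d(c)
    return np.c_[f["cx"]+f["fx"]*c[:,0]/c[:,2], f["cy"]+f["fy"]*c[:,1]/c[:,2]]
def plan(x,y,z,yaw):
    """shift (m) and turn (rad) in tool axes from the measured pose to a tool-down pose; yaw mod pi"""
    s=r.sense(); R=Rm(s["tcp_rot"]); d=R.inv().apply(np.array([x,y,z])-s["eef_pos"])/1000
    y0=s["tcp_rot"][2]; yaw=y0+(yaw-y0+np.pi/2)%np.pi-np.pi/2
    a=(R.inv()*Rm([np.pi,0,yaw])).as_rotvec()
    print("shift",d.round(4),"turn",a.round(4),"q6",s["qpos"][5].round(2))
def blobs(f,mask,amin=60,amax=5000):
    n,l,st,c=cv2.connectedComponentsWithStats(mask.astype(np.uint8))
    out=[]
    for i in range(1,n):
        if amin<st[i,4]<amax:
            cs,_=cv2.findContours((l==i).astype(np.uint8),cv2.RETR_EXTERNAL,cv2.CHAIN_APPROX_NONE)
            out.append((cv2.minAreaRect(cs[0]),st[i,4],c[i]))
    return out
E
python3 - <<'E'
from h import *
f=cams.grab_frame("top"); im=f["image"]; hsv=cv2.cvtColor(im,cv2.COLOR_RGB2HSV)
w=(hsv[...,2]>185)&(hsv[...,1]<50); w[:100]=0
for rc,a,c in blobs(f,w,20): 
    B=cv2.boxPoints(rc); print("white",c.round(1),a,rc[1],[ray(f,*b,36)[:2].round(0).tolist() for b in B])
k=(im.max(2)<45); k[:140]=0;k[330:]=0;k[:,:240]=0;k[:,500:]=0
for rc,a,c in blobs(f,k,15): print("black",c.round(1),a,rc[1],rc[2],ray(f,*c,40).round(0),ray(f,*c,84).round(0))
A=cv2.resize(im[170:310,130:240],None,fx=4,fy=4,interpolation=cv2.INTER_CUBIC)
Bq=cv2.resize(im[190:310,380:490],None,fx=3.2,fy=3.2,interpolation=cv2.INTER_CUBIC)
o=np.zeros((560,800,3),np.uint8);o[:,:440]=A;o[:384,446:446+352]=Bq
cv2.imwrite("pics/crop1.png",o[:,:,::-1])
E
```

```text
white [206.4 191.4] 364 (16.03108024597168, 30.798295974731445) [[536.0, 317.0], [623.0, 316.0], [620.0, 272.0], [534.0, 273.0]]
white [313.3 208.4] 502 (16.11960220336914, 31.0451602935791) [[500.0, 22.0], [586.0, 15.0], [583.0, -29.0], [496.0, -22.0]]
white [443.5 238.3] 499 (13.121187210083008, 65.02461242675781) [[409.0, -288.0], [545.0, -410.0], [521.0, -437.0], [386.0, -314.0]]
white [156.  227.7] 377 (15.652474403381348, 33.09380340576172) [[443.0, 465.0], [525.0, 431.0], [506.0, 391.0], [425.0, 426.0]]
white [272.5 223.1] 31 (2.0, 17.0) [[501.0, 131.0], [502.0, 85.0], [496.0, 85.0], [495.0, 131.0]]
white [312.5 226.8] 23 (16.11960220336914, 1.194044589996338) [[490.0, 21.0], [493.0, 21.0], [490.0, -23.0], [487.0, -23.0]]
white [352.2 230.6] 28 (16.233436584472656, 1.7669044733047485) [[481.0, -88.0], [486.0, -89.0], [482.0, -133.0], [477.0, -133.0]]
```

View pics/crop1.png

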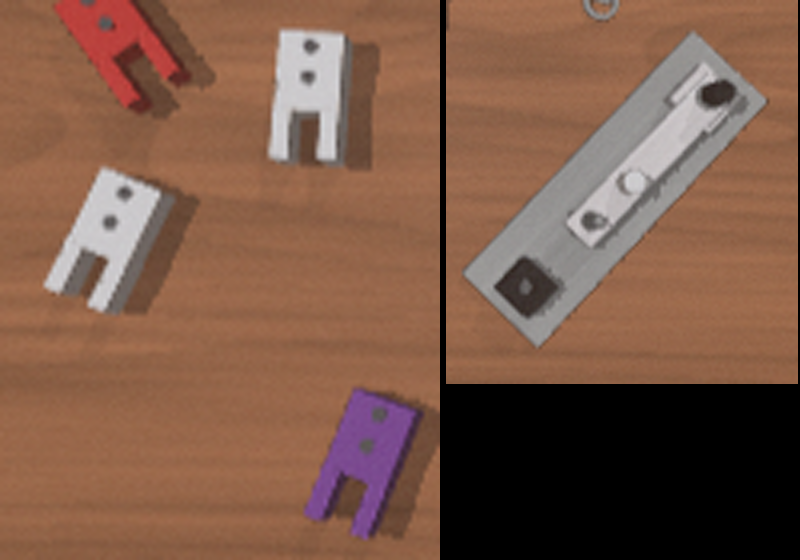

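Both white forks have prongs pointing toward −x; purple and red are to be left alone. In top-view pixels: holder hole (404.7,279.7), pivot pin tip (426.2,258.7), post top (438.4,246.6), locking pin top (464.7,219.1).

Run:
```python
from h import *
f=cams.grab_frame("top")
H=ray(f,404.7,279.7,40);P=ray(f,426.2,258.7,70);Q=ray(f,438.4,246.6,69);G=ray(f,464.7,219.1,84)
print(H,P,Q,G,np.linalg.norm(P-H),np.linalg.norm((G-P)[:2]),np.linalg.norm((Q-P)[:2]))
th=np.arctan2(*(G-H)[1::-1]);print("th",th)
L=[ray(f,u,v,22)[:2] for u,v in [(272.5,223.1),(352.2,230.6)]];print(L, np.linalg.norm(L[0]-L[1]))
d=L[0]-L[1];print("bed yaw",np.arctan2(-d[0],d[1]))
im=f["image"];w=(im.min(2)>165)
print("blank",ray(f,313.5,208.6,48))
plan(*(G[:2]+[-0,0]),230,th)
```

```text
[ 351.40662771 -253.05669983   40.        ] [ 407.44151466 -305.06685427   70.        ] [ 440.07891293 -338.69819867   69.        ] [ 513.41390542 -406.93321824   84.        ] 82.12773417313245 146.99286960156124 46.86434777030551
th -0.7596641293038353
[array([499.59818261, 109.13442505]), array([ 482.88955159, -112.55562643])] 222.31881899340888
bed yaw -0.0752271034107829
blank [538.83392394  -3.78753395  48.        ]
shift [-0.5909 -0.9075  0.0206] turn [-9.000e-04  2.000e-04  5.359e-01] q6 -0.0
```

```bash
python3 -m crank '[[-0.027,-0.042,0,0,0,0.134,0],[-0.054,-0.084,0,0,0,0.268,0],[-0.081,-0.126,0,0,0,0.402,0],[-0.108,-0.168,0,0,0,0.536,0],[-0.108,-0.168,0,0,0,0.536,0]]' 40
for i in 1 2 3; do python3 -m crank '[[-0.0448,-0.0221,0,0,0,0,0],[-0.0896,-0.0442,0,0,0,0,0],[-0.1344,-0.0663,0,0,0,0,0],[-0.1792,-0.0884,0,0,0,0,0],[-0.224,-0.1105,0,0,0,0,0]]';done
python3 - <<'E'
from h import *
plan(513,-407,230,-.76)
E
```

```text
clock: 0.7
eef_pos: [207.3, 416.4, 249.8]
tcp_rot: [-3.139, 0.002, 2.375]
contact_force: [-0.2, -0.4, 0.1]
opening: 1.004
grasp_force: 0.0
clock: 1.2
eef_pos: [293.3, 185.9, 250.6]
tcp_rot: [3.14, 0.0, 2.383]
contact_force: [0.7, 1.1, -0.1]
opening: 0.998
grasp_force: 0.0
clock: 1.7
eef_pos: [380.0, -49.2, 250.7]
tcp_rot: [3.141, 0.001, 2.382]
contact_force: [1.6, 1.3, 0.4]
opening: 0.998
grasp_force: 0.0
clock: 2.2
eef_pos: [466.2, -283.7, 250.2]
tcp_rot: [3.141, 0.0, 2.382]
contact_force: [-0.5, 1.1, 0.5]
opening: 0.999
grasp_force: 0.0
shift [-0.1188 -0.0572  0.0202] turn [0.0003 0.0002 0.0003] q6 -1.36
```

```bash
python3 -m crank '[[-0.0223,-0.0278,0,0,0,0,0],[-0.0446,-0.0556,0,0,0,0,0],[-0.0446,-0.0556,0,0,0,0,0],[-0.0446,-0.0556,0,0,0,0,0]]'
python3 - <<'E'
from h import *
f=cams.grab_frame("wrist"); cv2.imwrite("pics/w1.png",f["image"][:,:,::-1])
print({k:v for k,v in f.items() if k!="image"},r.sense()["eef_pos"],r.sense()["tcp_rot"])
print(proj(f,[[513,-407,84],[407,-305,70],[351,-253,40]]))
E
```

```text
clock: 2.6
eef_pos: [459.6, -352.8, 249.8]
tcp_rot: [3.141, -0.001, 2.381]
contact_force: [0.7, 0.1, -0.1]
opening: 1.002
grasp_force: 0.0
{'fx': 312.80614392594543, 'fy': 312.80614392594543, 'cx': 320.3711153301489, 'cy': 201.83440044343317, 'position': array([ 397.7812231 , -294.14925511,  372.30773729]), 'orientation': array([ 2.81158957e+00, -1.38097809e-03,  8.09366571e-01])} [ 459.57829208 -352.01397559  249.91145638] [ 3.14131755e+00 -9.83110999e-04  2.38156364e+00]
[[317.87911855 258.75264019]
 [318.31370639 110.8013369 ]
 [317.23450407  24.72325422]]
```

View pics/w1.png

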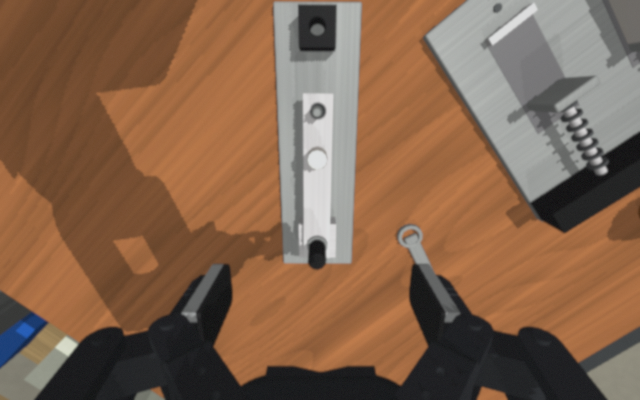

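The wrist view shows the stand upright at column ~317: holder hole (317.5,29), pivot pin tip (318,111), post (317,158), and the locking pin's grip at about (317,255).

Run:
```python
from h import *
f=cams.grab_frame("wrist");im=f["image"]
k=(im.max(2)<60)
for rc,a,c in blobs(f,k[:290,280:360],30): print("blk",c+[280,0],a,rc)
b=cv2.boundingRect((k[225:285,300:335]).astype(np.uint8));print("pin box",b[0]+300,b[1]+225,b[2:])
H=ray(f,317.5,29,40);P=ray(f,318,111,70);G=ray(f,317,258,84)
print(H,P,G,np.linalg.norm((P-H)[:2]),np.linalg.norm((G-P)[:2]))
u=(G-H)[:2];print("th",np.arctan2(u[1],u[0]))
```

```text
blk [315.96261682  28.27606039] 1391 ((35.99999237060547, 28.999996185302734), (33.99999237060547, 43.99999237060547), 0.0)
blk [315.8        254.63157895] 380 ((35.5, 254.5), (27.0, 15.0), 90.0)
pin box 308 241 (16, 28)
[ 353.69081473 -254.57066807   40.        ] [ 406.93468223 -304.57996545   70.        ] [ 511.88204683 -406.23442401   84.        ] 73.04682916363122 146.10810477585017
th -0.764335049785886
```

Run:
```python
from h import *
plan(513.5,-407.5,69,-.764)
```

```text
shift [-0.0776 -0.0035  0.181 ] turn [ 0.0003 -0.0007  0.0048] q6 -1.47
```

```bash
python3 -m crank '[[-0.038,-0.002,0.03,0,0,0.005,0],[-0.0776,-0.0035,0.05,0,0,0.005,0],[-0.0776,-0.0035,0.1,0,0,0.005,0],[-0.0776,-0.0035,0.1,0,0,0.005,0]]'
python3 - <<'E'
from h import *
f=cams.grab_frame("wrist");cv2.imwrite("pics/w2.png",f["image"][:,:,::-1])
print(proj(f,[[513.5,-407.5,84],[407,-305,70]]));plan(513.5,-407.5,69,-.764)
E
```

```text
clock: 3.1
eef_pos: [511.2, -405.1, 144.1]
tcp_rot: [-3.141, -0.01, 2.378]
contact_force: [-1.2, 0.4, -0.2]
opening: 1.002
grasp_force: 0.0
[[320.10763011 240.74270256]
 [320.7139462  -20.45764033]]
shift [-0.0028 -0.0001  0.0784] turn [-0.0005 -0.0072  0.0006] q6 -1.48
```

View pics/w2.png

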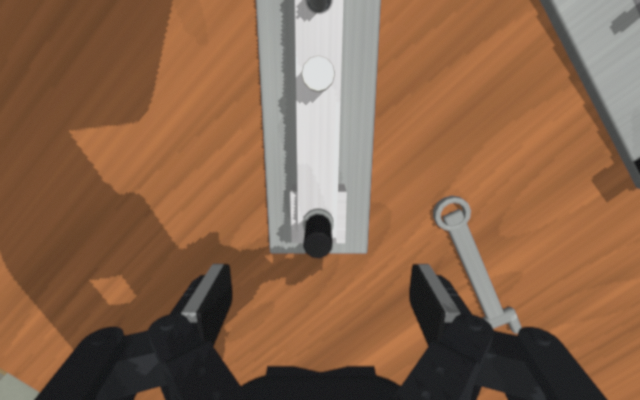

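The pin grip's top is at (318,243), against 240.7 predicted, so I'm descending to grasp.

```bash
python3 -m crank '[[-0.004,0,0.03,0,-0.007,0,0],[-0.004,0,0.06,0,-0.007,0,0],[-0.004,0,0.078,0,-0.007,0,0],[-0.004,0,0.078,0,-0.007,0,0],[-0.004,0,0.078,0,-0.007,0,1]]' 40
python3 -m crank '[[0,0,0,0,0,0,1],[0,0,0,0,0,0,1],[0,0,0,0,0,0,1],[0,0,0,0,0,0,1],[0,0,0,0,0,0,1]]' 40
python3 -m crank '[[0,0,-0.01,0,0,0,1],[0,0,-0.03,0,0,0,1],[0,0,-0.05,0,0,0,1],[0,0,-0.08,0,0,0,1],[0,0,-0.1,0,0,0,1]]' 40
```

```text
clock: 3.65
eef_pos: [517.4, -411.4, 74.7]
tcp_rot: [3.141, 0.009, 2.378]
contact_force: [0.3, 0.2, 1.6]
opening: 0.86
grasp_force: 0.0
clock: 4.15
eef_pos: [516.7, -411.6, 73.3]
tcp_rot: [3.141, 0.008, 2.377]
contact_force: [-1.8, 0.4, 6.4]
opening: 0.224
grasp_force: 38.8
clock: 4.65
eef_pos: [516.2, -411.2, 174.7]
tcp_rot: [3.141, 0.009, 2.377]
contact_force: [-0.6, 0.2, -0.3]
opening: 0.217
grasp_force: 39.1
```

```bash
python3 -m crank '[[0.045,-0.000,0,0,0,0,1],[0.09,0,0,0,0.004,0,1],[0.135,0,0,0,0.008,0,1],[0.15,0,0,0,0.008,0,1],[0.15,0,0,0,0.008,0,1]]' 40
python3 - <<'E'
from h import *
f=cams.grab_frame("wrist");cv2.imwrite("pics/w3.png",f["image"][:,:,::-1])
s=r.sense();print(s["eef_pos"],s["tcp_rot"],proj(f,[s["eef_pos"],s["eef_pos"]-[0,0,59],[352,-254,40],[407,-305,70]]))
E
```

```text
clock: 5.15
eef_pos: [405.8, -305.4, 171.7]
tcp_rot: [-3.141, -0.002, 2.377]
contact_force: [-0.4, -1.0, -0.5]
opening: 0.221
grasp_force: 39.0
[ 407.49109777 -306.82628046  172.08730851] [3.14149898e+00 1.20995148e-04 2.37699310e+00] [[320.62530128 295.3648738 ]
 [320.46030602 239.37784457]
 [319.93591476 109.41193957]
 [321.66217707 212.94754989]]
```

View pics/w3.png

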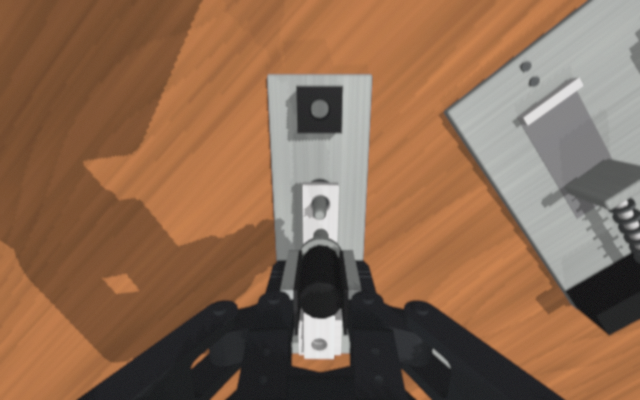

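The holder hole is at (320,109), matching the (352,−254) prediction, and the pin tip is at about (320,237). I'm moving above the holder.

```bash
python3 -m crank '[[0.04,0,0,0,0,0,1],[0.077,0,0,0,0,0.0,1],[0.077,0,0.03,0,0,0,1],[0.077,0,0.058,0,0,0,1],[0.077,0,0.058,0,0,0,1]]' 40
python3 - <<'E'
from h import *
f=cams.grab_frame("wrist");cv2.imwrite("pics/w4.png",cv2.resize(f["image"][180:300,250:390,::-1],None,fx=4,fy=4,interpolation=cv2.INTER_CUBIC))
s=r.sense();print(s["eef_pos"],s["tcp_rot"],proj(f,[s["eef_pos"]-[0,0,59],[352,-254,40],s["eef_pos"]*[1,1,0]+[0,0,40]]))
E
```

```text
clock: 5.7
eef_pos: [351.6, -253.4, 111.5]
tcp_rot: [-3.141, -0.004, 2.377]
contact_force: [0.2, 0.6, -0.4]
opening: 0.222
grasp_force: 39.2
[ 352.19468477 -253.88878714  112.7489429 ] [-3.14127194 -0.00318942  2.37661515] [[320.44071227 238.29858126]
 [320.10556614 229.44236707]
 [320.42378905 229.52842082]]
```

View pics/w4.png

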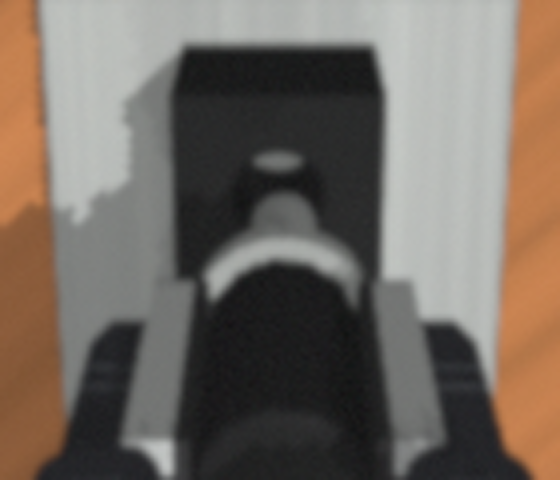

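Run:
```python
from h import *
f=cams.grab_frame("wrist");s=r.sense();R=Rm(s["tcp_rot"]);e=s["eef_pos"]
def T(dx,dz): return e+R.apply([dx,0,dz])
for d in [0,2,4,6]:
    print(d,"collar front top/bot",proj(f,[T(d+12,25),T(d+12,29)])[:,1].round(1),"tip far/near",proj(f,[T(d+3,59),T(d-3,59)])[:,1].round(1))
for h in [[352,-254],[350.5,-252.6]]:
    h=np.array(h);u=np.array([-.722,.692]);print(proj(f,[[*(h+k*u),40] for k in (-7.5,0,7.5)]).round(1).tolist())
g=cv2.cvtColor(f["image"],cv2.COLOR_RGB2GRAY)
print(g[215:245,320]);print(g[228,305:340])
```

```text
0 collar front top/bot [245.  241.6] tip far/near [233.4 242. ]
2 collar front top/bot [241.5 238.1] tip far/near [230.5 239.1]
4 collar front top/bot [238.  234.7] tip far/near [227.6 236.3]
6 collar front top/bot [234.4 231.2] tip far/near [224.6 233.4]
[[320.0, 237.5], [319.9, 227.5], [319.9, 217.2]]
[[319.9, 234.8], [319.9, 224.7], [319.9, 214.3]]
[ 61  86 106 115 108  89  58  34  27  24  29  33  45  70  87  97  98 100
 100 101  99 101 105 115 137 159 169 170 159 129]
[39 38 30 29 24 24 28 26 27 30 33 41 55 60 65 70 71 68 64 55 45 32 25 25
 31 34 36 41 43 44 42 44 43 42 42]
```

The holder's far hole edge is at v≈217.5, so the hole is at (352,−254). The pin sits about 3 mm toward tool +x in the grip. I'll correct that and insert.

```bash
python3 -m crank '[[-0.003,-0.0005,0,0,0,0,1],[-0.003,-0.0005,0,0,0,0,1],[-0.003,-0.0005,0.01,0,0,0,1],[-0.003,-0.0005,0.018,0,0,0,1],[-0.003,-0.0005,0.024,0,0,0,1]]' 40
python3 -m crank '[[0,0,0.006,0,0,0,1],[0,0,0.012,0,0,0,1],[0,0,0.016,0,0,0,1],[0,0,0.018,0,0,0,1],[0,0,0.018,0,0,0,1]]' 40
```

```text
clock: 6.3
eef_pos: [353.5, -255.8, 88.5]
tcp_rot: [-3.141, -0.002, 2.377]
contact_force: [-0.3, -0.6, -0.3]
opening: 0.215
grasp_force: 39.2
clock: 6.8
eef_pos: [353.7, -255.9, 71.0]
tcp_rot: [-3.142, -0.002, 2.377]
contact_force: [-0.1, -0.4, -1.0]
opening: 0.223
grasp_force: 39.2
```

```bash
python3 -m crank '[[0,0,0,0,0,0,0],[0,0,0,0,0,0,0],[0,0,0,0,0,0,0],[0,0,0,0,0,0,0],[0,0,-0.03,0,0,0,0]]' 40
python3 -m crank '[[0,0,-0.04,0,0,0,0],[0,0,-0.06,0,0,0,0],[-0.045,0,-0.08,0,0,0,0],[-0.09,0.001,-0.08,0,0,0,0],[-0.135,0.001,-0.08,0,0,0,0]]' 40
python3 -m crank '[[-0.013,0,0,0,0,0,0],[-0.013,0,0,0,0,0,0],[-0.013,0,0,0,0,0,0]]' 40
python3 - <<'E'
from h import *
f=cams.grab_frame("wrist");im=f["image"]
cv2.imwrite("pics/w5.png",im[:,:,::-1])
print(r.sense()["eef_pos"],proj(f,[[352,-254,84],[407.3,-305.5,70],[439.7,-337,69],[515.5,-410,44],[515.5,-410,34]]).round(1))
E
```

```text
clock: 7.3
eef_pos: [352.1, -254.8, 99.4]
tcp_rot: [-3.141, -0.007, 2.377]
contact_force: [0.2, -0.3, 0.2]
opening: 0.999
grasp_force: 0.0
clock: 7.8
eef_pos: [453.6, -350.2, 182.5]
tcp_rot: [3.141, 0.002, 2.377]
contact_force: [-0.2, 0.5, -0.1]
opening: 1.003
grasp_force: 0.0
clock: 8.1
eef_pos: [460.2, -356.9, 180.5]
tcp_rot: [-3.141, -0.003, 2.377]
contact_force: [-0.1, 0.7, -0.3]
opening: 1.0
grasp_force: 0.0
[ 460.02059754 -356.67183154  180.63237847] [[318.9 -18.4]
 [320.8 111.9]
 [320.4 173.1]
 [320.2 275. ]
 [320.2 269.5]]
```

View pics/w5.png

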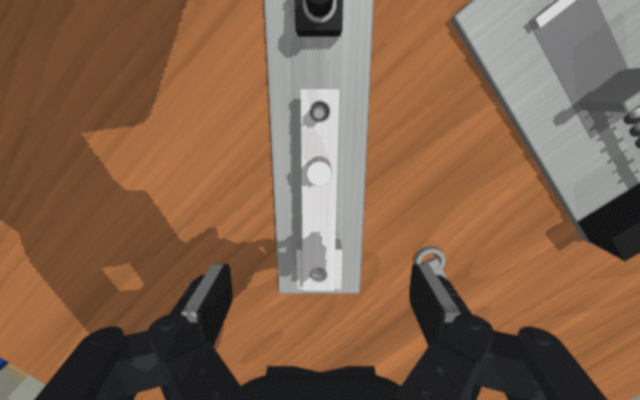

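The view shows the pin parked in the holder, the pivot tip at (319.5,112), the post at (319,172.5) and the free eye at (318,273). All match the predictions. Next I'll grasp the arm at its middle.

```bash
python3 -m crank '[[-0.0013,0,0.04,0,0,0,0],[-0.0013,0,0.08,0,0,0,0],[-0.0013,0,0.12,0,0,0,0],[-0.0013,0,0.135,0,0,0,0],[-0.0013,0,0.135,0,0,0,0]]' 60
python3 -m crank '[[0,0,0,0,0,0,1],[0,0,0,0,0,0,1],[0,0,0,0,0,0,1],[0,0,0,0,0,0,1],[0,0,0,0,0,0,1]]' 60
python3 - <<'E'
from h import *
plan(461.2,-357.3,45,-.764)
E
```

```text
clock: 8.65
eef_pos: [460.4, -357.1, 44.6]
tcp_rot: [-3.141, -0.006, 2.377]
contact_force: [-1.6, 0.4, 0.0]
opening: 0.999
grasp_force: 0.0
clock: 9.15
eef_pos: [462.9, -359.2, 47.7]
tcp_rot: [3.141, 0.001, 2.377]
contact_force: [-1.9, 1.3, 9.8]
opening: 0.331
grasp_force: 59.2
shift [0.0025 0.0003 0.0027] turn [ 0.0002  0.001  -0.0011] q6 -1.47
```

```bash
python3 -m crank '[[0,0,-0.015,0,0,0,1],[0,0,-0.03,0,0,0,1],[0,0,-0.05,0,0,0,1],[0,0,-0.07,0,0,0,1],[0,0,-0.07,0,0,0,1]]' 60
python3 - <<'E'
from h import *
f=cams.grab_frame("wrist");im=f["image"]
cv2.imwrite("pics/w6.png",im[:,:,::-1])
s=r.sense();e=s["eef_pos"];R=Rm(s["tcp_rot"]);print(e,s["tcp_rot"],s["contact_force"])
print(proj(f,[e+R.apply([d,0,z]) for d,z in [(92,-0),(75,0),(30,-25),(-75,0)]]).round(1),proj(f,[[407.3,-305.5,70]]))
E
```

```text
clock: 9.65
eef_pos: [463.9, -360.0, 119.8]
tcp_rot: [3.141, 0.005, 2.377]
contact_force: [0.5, 0.5, -2.0]
opening: 0.335
grasp_force: 60.3
[ 463.21725672 -359.45800716  118.17644165] [3.14119658e+00 2.75239745e-03 2.37679918e+00] [ 0.2014801   0.38971774 -1.95238706]
[[320.   72.4]
 [320.  120.2]
 [320.1 256.1]
 [320.2 405.8]] [[320.35443977 107.34352578]]
```

View pics/w6.png

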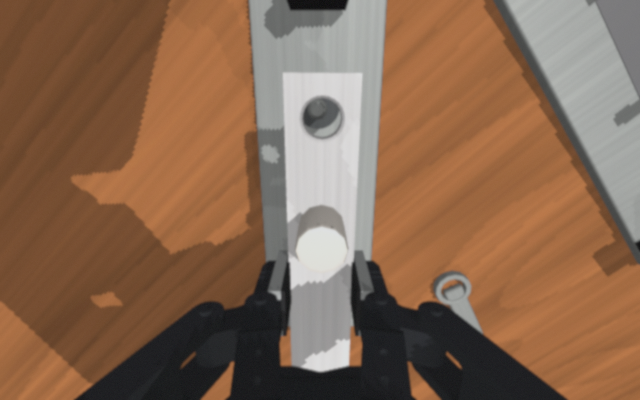

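The arm is lifted: eye at (322.5,117), post top at (321,249), bar end at v=72. Next I'll work out where the bar's middle lies relative to the TCP.

Run:
```python
from h import *
f=cams.grab_frame("wrist");s=r.sense();e=s["eef_pos"];R=Rm(s["tcp_rot"])
for n,u,v,dz,d0 in [("eye",322.5,117,3.7,75),("post",321.5,249,-21.3,30),("end",322.5,72.5,3.7,92)]:
    p=ray(f,u,v,e[2]-dz);t=R.inv().apply(p-e);print(n,t.round(1),"mid off",(t[0]-d0).round(1))
g=cv2.cvtColor(f["image"],cv2.COLOR_RGB2GRAY)
for v in (85,95,140,160): 
    x=np.where(g[v,270:380]>195)[0]+270; print(v,x.min(),x.max())
```

```text
eye [76.   1.   3.7] mid off 1.0
post [ 31.1   0.5 -21.3] mid off 1.1
end [92.2  0.9  3.6] mid off 0.2
85 284 361
95 284 360
140 286 358
160 286 357
```

```bash
for i in 1 2 3 4; do python3 -m crank '[[0,0,0,0,0,0.14,1],[0,0,0,0,0,0.28,1],[0,0,0,0,0,0.42,1],[0,0,0,0,0,0.56,1],[0,0,0,0,0,0.7,1]]' 60|sed -n 2,3p;done
python3 -m crank '[[0,0,0,0,0,0.14,1],[0,0,0,0,0,0.28,1],[0,0,0,0,0,0.328,1],[0,0,0,0,0,0.328,1],[0,0,0,0,0,0.328,1]]' 60
python3 - <<'E'
from h import *
s=r.sense();print(s["eef_pos"],s["tcp_rot"])
plan(461,-356.6,118,-.751)
E
```

```text
eef_pos: [461.6, -358.2, 114.9]
tcp_rot: [-3.139, -0.002, 1.671]
eef_pos: [461.6, -358.2, 114.9]
tcp_rot: [-3.138, -0.0, 0.971]
eef_pos: [461.6, -358.2, 114.9]
tcp_rot: [-3.139, 0.002, 0.271]
eef_pos: [461.6, -358.2, 114.9]
tcp_rot: [-3.141, 0.003, -0.429]
clock: 12.25
eef_pos: [461.8, -358.4, 115.4]
tcp_rot: [3.141, 0.002, -0.749]
contact_force: [-0.4, -0.2, -1.4]
opening: 0.336
grasp_force: 60.2
[ 461.82831858 -358.38509983  115.36546226] [ 3.14147388e+00  2.37521127e-03 -7.49406750e-01]
shift [-0.0018 -0.0007 -0.0026] turn [0.0001 0.0024 0.0016] q6 1.66
```

```bash
python3 -m crank '[[-0.0018,-0.0007,0,0,0.002,0,1],[-0.0018,-0.0007,0.01,0,0.002,0,1],[-0.0018,-0.0007,0.02,0,0.002,0,1],[-0.0018,-0.0007,0.025,0,0.002,0,1],[-0.0018,-0.0007,0.025,0,0.002,0,1]]' 60
python3 - <<'E'
from h import *
f=cams.grab_frame("wrist");im=f["image"]
g=cams.grab_frame("top")["image"]
o=np.zeros((480,800,3),np.uint8);o[:400,:400]=im[:,120:520];o[:480,400:]=cv2.resize(g[195:291,395:475],(400,480),interpolation=cv2.INTER_CUBIC)
cv2.imwrite("pics/w7.png",o[:,:,::-1])
s=r.sense();e=s["eef_pos"];R=Rm(s["tcp_rot"]);print(e,s["tcp_rot"])
print(proj(f,[[515.2,-409.5,34]]),proj(f,[e+R.apply([75.9,1,3.7])]))
E
```

```text
clock: 12.75
eef_pos: [460.7, -356.4, 89.8]
tcp_rot: [3.141, 0.001, -0.751]
contact_force: [0.1, 0.2, -2.2]
opening: 0.331
grasp_force: 60.3
[ 461.36669756 -356.92031131   90.87001552] [ 3.14157969e+00 -4.63325571e-04 -7.51126788e-01]
[[323.54341077 106.68714314]] [[322.94297463 110.41779088]]
```

View pics/w7.png

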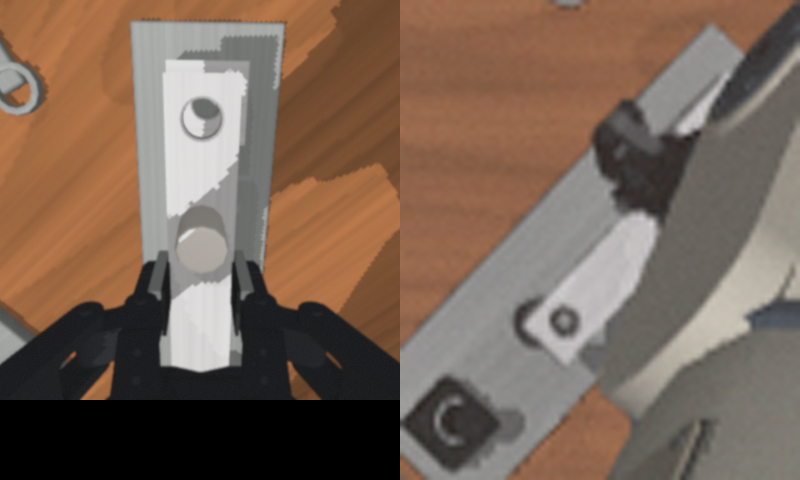

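The arm is turned. In the top view the pivot pin shows through the eye, which is at (428,259). In the wrist view the post-end eye is at (321,117). I'll check the numbers before lowering.

Run:
```python
from h import *
s0=r.sense();f=cams.grab_frame("wrist");t=cams.grab_frame("top");s=r.sense();e=s["eef_pos"]
print(s0["eef_pos"],e)
print("post eye",ray(f,321,117,e[2]-3.7),"far eye",ray(t,428,259,e[2]-3.7), "pin tip top-cam",ray(t,426.2,258.7,70))
```

```text
[ 461.36669756 -356.92031131   90.87001552] [ 461.60325274 -357.15042554   91.35120073]
post eye [ 515.45831204 -407.69515114   87.65120073] far eye [ 406.09011312 -305.42901407   87.65120073] pin tip top-cam [ 407.44151466 -305.06685427   70.        ]
```

```bash
python3 -m crank '[[0.0005,-0.0006,0.005,0,0,0,1],[0.0005,-0.0006,0.011,0,0,0,1],[0.0005,-0.0006,0.016,0,0,0,1],[0.0005,-0.0006,0.022,0,0,0,1],[0.0005,-0.0006,0.026,0,0,0,1]]' 60
```

```text
clock: 13.45
eef_pos: [462.5, -357.5, 64.8]
tcp_rot: [3.141, -0.002, -0.751]
contact_force: [0.2, -4.7, 0.6]
opening: 0.329
grasp_force: 60.5
```

```bash
python3 -m crank '[[0.0007,0.0007,0,0,0,0,1],[0.0007,0.0007,0.005,0,0,0,1],[0.0007,0.0007,0.01,0,0,0,1],[0.0007,0.0007,0.015,0,0,0,1],[0.0007,0.0007,0.016,0,0,0,1]]' 60;  python3 -m crank '[[0,0,0.001,0,0,0,1],[0,0,0.001,0,0,0,1]]' 60
```

```text
clock: 13.95
eef_pos: [462.1, -357.8, 48.5]
tcp_rot: [3.142, -0.0, -0.751]
contact_force: [0.3, -2.3, -1.3]
opening: 0.335
grasp_force: 60.4
clock: 14.15
eef_pos: [462.2, -357.8, 48.0]
tcp_rot: [-3.142, -0.001, -0.751]
contact_force: [0.0, -2.2, -1.4]
opening: 0.337
grasp_force: 60.3
```

```bash
python3 -m crank '[[0,0,0,0,0,0,0],[0,0,0,0,0,0,0],[0,0,0,0,0,0,0],[0,0,0,0,0,0,0],[0,0,-0.03,0,0,0,0]]' 60
python3 -m crank '[[0,0,-0.05,0,0,0,0],[0,0,-0.1,0,0,0,0],[0,0,-0.1,0,0,0,0],[0,0,-0.1,0,0,0,0]]' 60
python3 - <<'E'
from h import *
f=cams.grab_frame("wrist");im=f["image"];t=cams.grab_frame("top")["image"]
s=r.sense();print(s["eef_pos"]);p=proj(f,[[515.2,-409.5,34],[515.2,-409.5,44],[407.3,-305.5,70]]).round(1);print(p)
o=np.zeros((400,800,3),np.uint8);o[:,:400]=im[:,120:520]
u,v=p[1].astype(int);o[:320,400:720]=cv2.resize(im[max(v-40,0):max(v-40,0)+80,u-40:u+40],(320,320),interpolation=cv2.INTER_CUBIC)
cv2.imwrite("pics/w8.png",o[:,:,::-1]); print(u-40,max(v-40,0))
E
```

```text
clock: 14.65
eef_pos: [460.2, -356.2, 75.4]
tcp_rot: [3.141, 0.005, -0.751]
contact_force: [0.1, -0.4, 0.0]
opening: 0.995
grasp_force: 0.0
clock: 15.05
eef_pos: [462.7, -358.2, 179.8]
tcp_rot: [-3.141, -0.004, -0.751]
contact_force: [0.1, 0.4, -1.2]
opening: 1.0
grasp_force: 0.0
[ 461.49997812 -357.25532548  177.29208255]
[[322.7 106.7]
 [322.8 107.1]
 [319.9 288.6]]
282 67
```

View pics/w8.png

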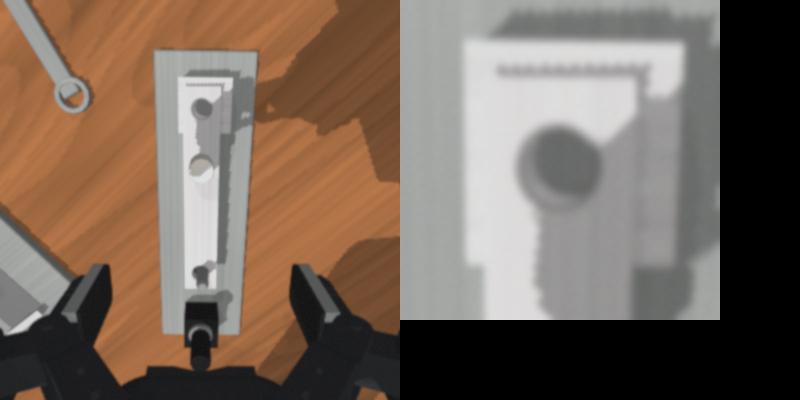

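The arm lies flat with its post at the rest end. The eye is at (322,108.8) and the rest hole lies concentric below it, to about 1.5 mm. Now I'll fetch the pin.

```bash
python3 -m crank '[[-0.045,0,0,0,0,0,0],[-0.09,0,0,0,0,0,0],[-0.135,0,0,0,0,0,0],[-0.15,-0.001,0,0,0,0,0],[-0.15,-0.001,0.02,0,0,0,0]]' 40
python3 - <<'E'
from h import *
f=cams.grab_frame("wrist");s=r.sense();print(s["eef_pos"]);plan(352.2,-254.2,69,-.751)
k=f["image"].max(2)<60;print(proj(f,[[352,-254,80],[352,-254,44]]))
k[:,:290]=0;k[:,350:]=0;k[330:]=0
ys,xs=np.where(k);print([(v,xs[ys==v].min(),xs[ys==v].max()) for v in range(190,320,8) if (ys==v).any()])
E
```

```text
clock: 15.65
eef_pos: [352.1, -253.6, 158.3]
tcp_rot: [-3.141, -0.001, -0.751]
contact_force: [0.8, -1.0, -0.3]
opening: 1.001
grasp_force: 0.0
[ 351.54121252 -253.29586063  155.08250226]
shift [0.0013 0.0002 0.0861] turn [0.0004 0.002  0.0001] q6 1.69
[[321.24049215 219.98777767]
 [321.17898578 202.92752805]]
[(190, np.int64(302), np.int64(343)), (198, np.int64(302), np.int64(342)), (206, np.int64(302), np.int64(342)), (214, np.int64(302), np.int64(341)), (222, np.int64(313), np.int64(329))]
```

```bash
python3 -m crank '[[0.0013,0,0.03,0,0.002,0,0],[0.0013,0,0.06,0,0.002,0,0],[0.0013,0,0.087,0,0.002,0,0],[0.0013,0,0.087,0,0.002,0,0],[0.0013,0,0.087,0,0.002,0,1]]' 40
python3 -m crank '[[0,0,0,0,0,0,1],[0,0,0,0,0,0,1],[0,0,0,0,0,0,1],[0,0,0,0,0,0,1],[0,0,0,0,0,0,1]]' 40
python3 -m crank '[[0,0,-0.01,0,0,0,1],[0,0,-0.03,0,0,0,1],[0,0,-0.06,0,0,0,1],[0,0,-0.09,0,0,0,1],[0,0,-0.09,0,0,0,1]]' 40
python3 -m crank '[[0.045,0,0,0,0,0,1],[0.09,0,0,0,0,0,1],[0.135,0,0,0,0,0,1],[0.18,0,0,0,0,0,1],[0.22,0,0,0,0,0,1]]' 40
```

```text
clock: 16.2
eef_pos: [354.0, -255.5, 70.7]
tcp_rot: [3.141, -0.001, -0.751]
contact_force: [-0.6, 0.7, 0.9]
opening: 0.856
grasp_force: 0.0
clock: 16.7
eef_pos: [354.7, -256.0, 71.9]
tcp_rot: [-3.141, -0.005, -0.751]
contact_force: [-0.2, 1.0, 6.9]
opening: 0.219
grasp_force: 38.8
clock: 17.2
eef_pos: [355.9, -256.8, 165.0]
tcp_rot: [-3.141, -0.01, -0.751]
contact_force: [0.3, -0.1, -0.6]
opening: 0.221
grasp_force: 39.1
clock: 17.7
eef_pos: [516.0, -406.8, 161.2]
tcp_rot: [3.142, -0.003, -0.751]
contact_force: [-0.4, 0.4, 0.1]
opening: 0.222
grasp_force: 39.1
```

```bash
python3 - <<'E'
from h import *
plan(517,-411.4,118,-.751)
E
python3 -m crank '[[0.003,0,0.02,0,0,0,1],[0.003,0,0.04,0,0,0,1],[0.003,0,0.042,0,0,0,1],[0.003,0,0.042,0,0,0,1]]' 40
python3 - <<'E'
from h import *
plan(517,-411.4,118,-.751)
f=cams.grab_frame("wrist");cv2.imwrite("pics/w9.png",cv2.resize(f["image"][180:300,250:390,::-1],None,fx=4,fy=4,interpolation=cv2.INTER_CUBIC))
s=r.sense();R=Rm(s["tcp_rot"]);e=s["eef_pos"];print(e,"pin tip far/near at dx -3.4:",proj(f,[e+R.apply([d,0,62]) for d in (-.4,-6.4)]).round(1).tolist())
print("eye rim",proj(f,[[514.7+d*.731,-409-d*.682,44] for d in (-8,0,8)]).round(1).tolist())
E
```

```text
shift [0.0038 0.0026 0.0432] turn [ 0.     -0.0027 -0.0003] q6 1.65
clock: 18.1
eef_pos: [516.5, -407.2, 119.0]
tcp_rot: [3.141, -0.001, -0.751]
contact_force: [0.4, -0.6, -0.5]
opening: 0.22
grasp_force: 39.1
shift [0.0032 0.0027 0.001 ] turn [ 0.0001 -0.001  -0.0002] q6 1.65
[ 516.97589666 -407.6452871   120.02116975] pin tip far/near at dx -3.4: [[320.5, 229.9], [320.5, 238.4]]
eye rim [[324.2, 232.9], [324.3, 222.2], [324.3, 211.2]]
```

View pics/w9.png

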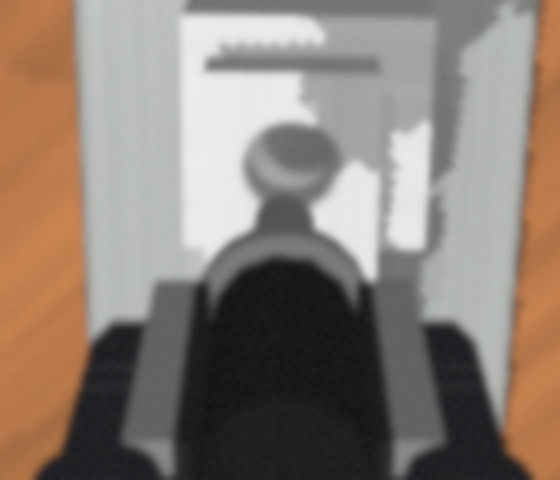

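The eye centre is at full-image pixel (323,220.5) and the pin axis at u≈321.3. I need about +3.5 mm in tool x and +1.6 mm in tool y, then insert.

```bash
python3 -m crank '[[0.0035,0.0015,0,0,0,0,1],[0.0035,0.0015,0,0,0,0,1],[0.0035,0.0015,0.01,0,0,0,1],[0.0035,0.0015,0.018,0,0,0,1],[0.0035,0.0015,0.025,0,0,0,1]]' 40
python3 -m crank '[[0,0,0,0,0,0,1]]'
```

```text
clock: 18.65
eef_pos: [518.3, -411.0, 93.6]
tcp_rot: [3.142, -0.002, -0.751]
contact_force: [-0.4, -0.4, -0.7]
opening: 0.217
grasp_force: 39.1
clock: 18.75
eef_pos: [517.9, -410.6, 93.0]
tcp_rot: [3.141, -0.0, -0.751]
contact_force: [-0.3, 0.2, -0.1]
opening: 0.218
grasp_force: 39.1
```

```bash
python3 -m crank '[[0,0,0.005,0,0,0,1],[0,0,0.01,0,0,0,1],[0,0,0.014,0,0,0,1],[0,0,0.0165,0,0,0,1],[0,0,0.0165,0,0,0,1]]' 40
```

```text
clock: 19.25
eef_pos: [518.5, -411.2, 77.7]
tcp_rot: [3.142, -0.002, -0.751]
contact_force: [-0.2, 0.4, -0.2]
opening: 0.223
grasp_force: 39.1
```

```bash
python3 -m crank '[[0,0,0.001,0,0,0,1],[0,0,0.002,0,0,0,1],[0,0,0.003,0,0,0,1]]' 40
python3 -m crank '[[0,0,0,0,0,0,0],[0,0,0,0,0,0,0],[0,0,0,0,0,0,0],[0,0,0,0,0,0,0],[0,0,-0.03,0,0,0,0]]' 40
python3 -m crank '[[-0.02,0,-0.05,0,0,0,0],[-0.04,0,-0.1,0,0,0,0],[-0.04,0,-0.1,0,0,0,0],[-0.04,0,-0.1,0,0,0,0]]' 40
python3 - <<'E'
from h import *
f=cams.grab_frame("wrist");t=cams.grab_frame("side")
s=r.sense();print(s["eef_pos"],proj(f,[[515.4,-409.4,84],[515.4,-409.4,44]]))
u,v=proj(t,[[515.4,-409.4,60]])[0].astype(int)
o=np.zeros((400,800,3),np.uint8);o[:,:400]=f["image"][:,120:520];c=t["image"][v-60:v+40,u-50:u+50];o[:,400:]=cv2.resize(c,(400,400),interpolation=cv2.INTER_CUBIC) if c.shape[:2]==(100,100) else 0
cv2.imwrite("pics/w10.png",o[:,:,::-1])
E
```

```text
clock: 19.55
eef_pos: [519.0, -411.5, 75.9]
tcp_rot: [-3.142, -0.004, -0.751]
contact_force: [-2.6, 3.0, 12.7]
opening: 0.22
grasp_force: 40.2
clock: 20.05
eef_pos: [516.5, -409.6, 101.7]
tcp_rot: [3.141, 0.004, -0.751]
contact_force: [-0.7, 0.3, -1.1]
opening: 1.001
grasp_force: 0.0
clock: 20.45
eef_pos: [489.8, -384.2, 207.1]
tcp_rot: [-3.141, -0.007, -0.751]
contact_force: [0.1, -0.8, -0.5]
opening: 0.998
grasp_force: 0.0
[ 489.01034274 -383.63831614  204.08306492] [[321.9379243  157.41614295]
 [321.7941997  149.30511324]]
```

View pics/w10.png

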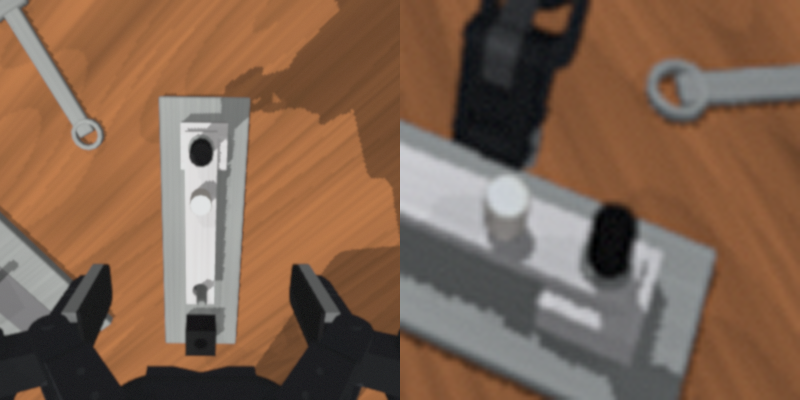

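The locking pin is through the eye, down to its collar: it took 12.7 N at the seating height. Now the blank.

```bash
python3 -m crank '[[0,0,0,0,0,-0.135,0],[0,0,0,0,0,-0.27,0],[0,0,0,0,0,-0.405,0],[0,0,0,0,0,-0.54,0],[0,0,0,0,0,-0.676,0]]'|sed -n 2,3p
python3 -m crank '[[0,-0.045,0,0,0,0,0],[0,-0.09,0,0,0,0,0],[0,-0.135,0,0,0,0,0],[0,-0.18,0,0,0,0,0],[0,-0.225,0,0,0,0,0]]'|sed -n 2,3p
python3 - <<'E'
from h import *
plan(537,-4,190,-.075)
E
```

```text
eef_pos: [488.7, -383.4, 202.4]
tcp_rot: [-3.141, 0.001, -0.07]
eef_pos: [505.4, -157.6, 202.5]
tcp_rot: [3.141, 0.001, -0.076]
shift [ 0.0199 -0.1556  0.0123] turn [ 0.0011  0.0008 -0.0007] q6 1.34
```

```bash
python3 -m crank '[[0.01,-0.045,0,0,0,0,0],[0.02,-0.09,0,0,0,0,0],[0.02,-0.135,0.01,0,0,0,0],[0.02,-0.156,0.012,0,0,0,0],[0.02,-0.156,0.012,0,0,0,0]]'|sed -n 2,3p
python3 - <<'E'
from h import *
f=cams.grab_frame("wrist");im=f["image"]
cv2.imwrite("pics/w11.png",im[:,:,::-1])
w=im.min(2)>170
for rc,a,c in blobs(f,w,150,90000):
    B=cv2.boxPoints(rc);print(c.round(),a,np.round(rc[1]),[ray(f,*b,48)[:2].round(0).tolist() for b in B])
print(r.sense()["eef_pos"],proj(f,[[538,-4,48]]))
E
```

```text
eef_pos: [537.0, -2.8, 189.9]
tcp_rot: [3.14, 0.002, -0.072]
[ 12. 179.] 906 [86. 17.] [[605.0, 274.0], [609.0, 259.0], [538.0, 260.0], [533.0, 277.0]]
[321. 187.] 4678 [95. 51.] [[585.0, 15.0], [582.0, -27.0], [495.0, -24.0], [498.0, 24.0]]
[213. 228.] 298 [48.  6.] [[509.0, 121.0], [515.0, 120.0], [512.0, 76.0], [506.0, 77.0]]
[431. 230.] 299 [ 6. 48.] [[499.0, -79.0], [495.0, -123.0], [489.0, -123.0], [493.0, -79.0]]
[537.13975847  -4.30555988 190.31349679] [[322.64957595 191.87114135]]
```

```bash
python3 -m crank '[[0.003,-0.001,0.045,0,0,0,0],[0.003,-0.001,0.09,0,0,0,0],[0.003,-0.001,0.135,0,0,0,0],[0.003,-0.001,0.151,0,0,0,0],[0.003,-0.001,0.151,0,0,0,0]]' 70
python3 -m crank '[[0,0,0,0,0,0,1],[0,0,0,0,0,0,1],[0,0,0,0,0,0,1],[0,0,0,0,0,0,1],[0,0,0,0,0,0,1]]' 70
python3 -m crank '[[0,0,-0.01,0,0,0,1],[0,0,-0.02,0,0,0,1],[0,0,-0.04,0,0,0,1],[0,0,-0.07,0,0,0,1],[0,0,-0.1,0,0,0,1]]' 70
```

```text
clock: 22.6
eef_pos: [538.8, -6.3, 38.0]
tcp_rot: [3.139, 0.004, -0.076]
contact_force: [0.3, 0.5, -0.1]
opening: 1.001
grasp_force: 0.0
clock: 23.1
eef_pos: [542.4, -4.9, 43.2]
tcp_rot: [3.14, -0.005, -0.076]
contact_force: [-1.1, 0.7, 5.3]
opening: 0.525
grasp_force: 72.6
clock: 23.6
eef_pos: [540.4, -4.7, 143.1]
tcp_rot: [3.14, -0.002, -0.075]
contact_force: [0.7, 0.2, -1.1]
opening: 0.528
grasp_force: 75.3
```

```bash
python3 -m crank '[[-0.045,0,0,0,0,0,1],[-0.09,0,0,0,0,0,1],[-0.135,0,0,0,0,0,1],[-0.18,0,0,0,0,0,1],[-0.18,0,0,0,0,0,1]]' 70 | sed -n 2p
python3 -m crank '[[0,0,0.045,0,0,0,1],[0,0,0.09,0,0,0,1],[0,0,0.105,0,0,0,1],[0,0,0.11,0,0,0,1],[0,0,0.11,0,0,0,1]]' 70
```

```text
eef_pos: [354.5, 8.9, 140.8]
clock: 24.6
eef_pos: [362.1, 8.6, 31.5]
tcp_rot: [3.14, -0.002, -0.075]
contact_force: [-0.4, -0.6, -1.0]
opening: 0.525
grasp_force: 76.6
```

Release, rise, and head for fork A while looking at the forks again with the top camera.

```bash
python3 -m crank '[[0,0,0,0,0,0,0],[0,0,0,0,0,0,0],[0,0,0,0,0,0,0],[0,0,-0.02,0,0,0,0],[0,0,-0.06,0,0,0,0]]' 70 | sed -n 2,4p
python3 -m crank '[[0,0,-0.05,0,0,0,0],[0,-0.03,-0.1,0,0,0,0],[0,-0.05,-0.12,0,0,0,0],[0,-0.05,-0.12,0,0,0,0]]' | sed -n 2p
python3 - <<'E'
from h import *
f=cams.grab_frame("top");im=f["image"]
w=im.min(2)>150;w[:100]=0
for rc,a,c in blobs(f,w,200): 
    B=cv2.boxPoints(rc);B3=np.array([ray(f,*b,36)[:2] for b in B]);print("white",c.round(1),a,np.round(rc[1]),"ctr",B3.mean(0).round(1),B3.round(0).tolist())
plan(578,294,200,-.05)
E
```

```text
eef_pos: [360.1, 8.7, 90.5]
tcp_rot: [3.139, 0.002, -0.075]
contact_force: [1.3, -0.1, 0.0]
eef_pos: [367.8, 60.9, 215.1]
white [206.4 191.8] 404 [16. 32.] ctr [577.2 294.1] [[533.0, 318.0], [624.0, 316.0], [621.0, 270.0], [531.0, 273.0]]
white [294.  224.5] 2186 [112.  50.] ctr [517.3  18.5] [[461.0, 177.0], [599.0, 169.0], [574.0, -142.0], [436.0, -129.0]]
white [442.6 238.6] 670 [17. 68.] ctr [ 463.2 -364.7] [[404.0, -285.0], [551.0, -409.0], [521.0, -445.0], [376.0, -320.0]]
white [156.  227.8] 421 [16. 34.] ctr [475.  427.3] [[443.0, 465.0], [526.0, 430.0], [507.0, 390.0], [424.0, 424.0]]
white [314.7 319.5] 1511 [146.  12.] ctr [247.4 -10.4] [[430.0, 38.0], [436.0, 6.0], [64.0, -58.0], [59.0, -28.0]]
white [275.6 272.2] 1789 [38. 51.] ctr [363.7  98. ] [[401.0, 177.0], [426.0, 40.0], [326.0, 20.0], [301.0, 156.0]]
white [241.2 330.5] 1458 [141.  12.] ctr [220.9 183. ] [[400.0, 216.0], [402.0, 183.0], [41.0, 151.0], [40.0, 182.0]]
white [262.4 367.3] 263 [16. 30.] ctr [122.7 111.9] [[134.0, 155.0], [151.0, 78.0], [111.0, 68.0], [95.0, 146.0]]
shift [ 0.1939 -0.249   0.0142] turn [ 0.0007 -0.0074 -0.023 ] q6 1.81
```

```bash
python3 -m crank '[[0.03,-0.036,0,0,0,0,0],[0.06,-0.072,0,0,0,0,0],[0.09,-0.108,0,0,0,0,0],[0.12,-0.144,0,0,0,0,0],[0.15,-0.18,0,0,0,0,0]]' | sed -n 2p
python3 -m crank '[[0.025,-0.035,0,0,0,-0.02,0],[0.052,-0.07,0.015,0,0,-0.02,0],[0.052,-0.07,0.015,0,0,-0.02,0],[0.052,-0.07,0.015,0,0,-0.02,0]]' | sed -n 2p
cat > fk.py <<'E'
from h import *
f=cams.grab_frame("wrist");im=f["image"];s=r.sense();e=s["eef_pos"]
w=(im.min(2)>110)&(im.max(2).astype(int)-im.min(2)<25)
for rc,a,c in blobs(f,w,800,90000):
    B=cv2.boxPoints(rc);B3=np.array([ray(f,*b,36)[:2] for b in B])
    if np.linalg.norm(B3.mean(0)-e[:2])>150: continue
    d=B3[np.argmax([np.linalg.norm(B3[1]-B3[0]),0])]*0
    E=[B3[1]-B3[0],B3[2]-B3[1]];L=max(E,key=np.linalg.norm);L=L*np.sign(L[0])
    print(c.round(),a,"sizes",[np.linalg.norm(q).round(1) for q in E],"ctr",B3.mean(0).round(1),"yaw",np.arctan2(L[1],L[0]).round(3))
print(e,s["tcp_rot"][2])
E
python3 fk.py
```

```text
eef_pos: [528.6, 227.4, 209.0]
eef_pos: [584.5, 292.0, 193.0]
[318. 185.] 3852 sizes [np.float64(43.8), np.float64(92.5)] ctr [580.2 295.3] yaw -0.003
[584.34306391 291.58407339 194.0208497 ] -0.0552573571330528
```

```bash
python3 -m crank '[[0.003,-0.003,0.045,0,0,-0.035,0],[0.003,-0.003,0.09,0,0,-0.035,0],[0.003,-0.003,0.135,0,0,-0.035,0],[0.003,-0.003,0.161,0,0,-0.035,0],[0.003,-0.003,0.161,0,0,-0.035,0]]' 70 | sed -n 2,3p
python3 -m crank '[[0,0,0,0,0,0,1],[0,0,0,0,0,0,1],[0,0,0,0,0,0,1],[0,0,0,0,0,0,1],[0,0,0,0,0,0,1]]' 70
python3 - <<'E'
from h import *
print(r.sense()["eef_pos"])
E
python3 -m crank '[[0,0,-0.03,0,0,0,1],[0,0,-0.07,0,0,0,1],[0,0,-0.1,0,0,0,1],[0,0,-0.1,0,0,0,1],[0,0,-0.1,0,0,0,1]]' 70
python3 fk.py
```

```text
eef_pos: [585.6, 292.6, 31.4]
tcp_rot: [3.136, 0.004, -0.021]
clock: 27.5
eef_pos: [590.3, 296.0, 37.6]
tcp_rot: [3.141, -0.006, -0.02]
contact_force: [-0.6, -0.8, 6.9]
opening: 0.518
grasp_force: 72.7
[590.31361758 295.96560404  37.62599621]
clock: 28.0
eef_pos: [589.1, 295.9, 136.5]
tcp_rot: [3.141, -0.005, -0.02]
contact_force: [0.2, -0.3, -2.8]
opening: 0.52
grasp_force: 72.1
[320. 273.] 13943 sizes [np.float64(77.2), np.float64(164.9)] ctr [518.1 298.3] yaw 0.032
[186. 292.] 2195 sizes [np.float64(67.5), np.float64(45.1)] ctr [507.3 413.4] yaw -0.434
[588.32252626 295.46372635 135.05733123] -0.020100949282407354
```

```bash
cat > held.py <<'E'
from h import *
f=cams.grab_frame("wrist");im=f["image"];s=r.sense();e=s["eef_pos"];R=Rm(s["tcp_rot"])
OFF=1.6
w=((im.min(2)>110)&(im.max(2).astype(int)-im.min(2)<30)).astype(np.uint8)
n,l,st,c=cv2.connectedComponentsWithStats(w);i=l[270:300,300:340];i=np.bincount(i[i>0]).argmax()
m=l==i
for u in (300,310,320,330,340):
    v=np.where(m[:,u])[0].min();p=ray(f,u,v,e[2]-OFF);print("end top edge px",u,v,"tool",R.inv().apply(p-e).round(1))
for v in (st[i,1]+12,st[i,1]+24):
    x=np.where(m[v])[0];print("sides",v,x.min(),x.max(),[R.inv().apply(ray(f,q,v,e[2]-OFF)-e).round(1)[1] for q in(x.min(),x.max())])
print(e,s["tcp_rot"])
E
python3 held.py
python3 - <<'E'
from h import *
y=-.0752;ux=np.array([np.cos(y),np.sin(y)]);uy=np.array([-np.sin(y),np.cos(y)])
s2=np.array([540,-3.5]);print("clamp3",s2+110*uy,"clamp1",s2-110*uy)
f=cams.grab_frame("side")
E
```

```text
end top edge px 300 196 tool [43.  -9.8  1.6]
end top edge px 310 196 tool [43.  -5.6  1.6]
end top edge px 320 196 tool [43.  -1.4  1.6]
end top edge px 330 196 tool [43.   2.8  1.7]
end top edge px 340 196 tool [43.   7.   1.7]
sides 208 275 365 [np.float64(-20.5), np.float64(17.8)]
sides 220 269 372 [np.float64(-23.4), np.float64(21.1)]
[587.90360737 295.25185523 134.1903829 ] [ 3.13898972e+00 -1.08382908e-03 -2.01799233e-02]
clamp3 [548.26420579 106.18911934] clamp1 [ 531.73579421 -113.18911934]
```

Run:
```python
from h import *
f=cams.grab_frame("wrist");im=f["image"];s=r.sense();e=s["eef_pos"];R=Rm(s["tcp_rot"])
g=cv2.cvtColor(im,cv2.COLOR_RGB2GRAY);print(g[190:250,300].tolist())
for v in range(196,236,4): print(v,R.inv().apply(ray(f,320,v,e[2]-1.6)-e)[0].round(1),R.inv().apply(ray(f,320,v,e[2]-37.6)-e)[0].round(1))
for v in (200,206,212,218,224):
    x=np.where(g[v,240:400]>110)[0]+240;print(v,x.min(),x.max())
```

```text
[134, 133, 132, 132, 131, 129, 123, 122, 123, 124, 124, 123, 125, 123, 125, 125, 124, 125, 126, 125, 124, 126, 127, 127, 127, 129, 133, 148, 176, 205, 219, 226, 228, 229, 229, 230, 229, 230, 230, 229, 230, 230, 229, 230, 230, 230, 230, 230, 230, 230, 230, 229, 229, 230, 230, 229, 229, 230, 229, 230]
196 42.8 31.1
200 41.0 28.9
204 39.2 26.6
208 37.4 24.3
212 35.6 21.9
216 33.8 19.6
220 32.0 17.2
224 30.1 14.8
228 28.2 12.4
232 26.3 10.0
200 240 363
206 240 365
212 240 368
218 240 371
224 240 373
```

Run:
```python
from h import *
plan(540.8,106,130,-.0752)
```

```text
shift [-0.0432  0.1901  0.0041] turn [ 0.0031 -0.0003  0.055 ] q6 2.06
```

```bash
python3 -m crank '[[-0.01,0.045,0,0.003,0,0.055,1],[-0.02,0.09,0,0.003,0,0.055,1],[-0.03,0.135,0,0.003,0,0.055,1],[-0.043,0.18,0,0.003,0,0.055,1],[-0.043,0.19,0.004,0.003,0,0.055,1]]' 70 | sed -n 2,3p
python3 -m crank '[[0,0,0,0,0,0,1],[0,0,0,0,0,0,1],[0,0,0,0,0,0,1]]' 70 | sed -n 2,3p
python3 - <<'E'
from h import *
plan(540.8,106,65,-.0752)
f=cams.grab_frame("wrist");cv2.imwrite("pics/w12.png",f["image"][:,:,::-1])
t=cams.grab_frame("top")
y=-.0752;R=Ro.from_euler('z',y)
for n,s2 in(("c3",[548.3,105.4]),("c2",[540,-4.3]),("c1",[531.7,-114])):
    P=[np.r_[s2,12]+R.apply(q) for q in([-45,-25,10],[-45,25,10],[31,-22,47],[31,22,47])]
    print(n,proj(f,P).round(0).tolist(),proj(t,P).round(1).tolist())
g=cv2.cvtColor(f["image"],cv2.COLOR_RGB2GRAY);im=t["image"]
w=im.min(2)>165;w[:200]=0;w[240:]=0;w[:,:255]=0;w[:,365:]=0
for rc,a,c in blobs(t,w,8): print(c,a,rc)
E
```

```text
eef_pos: [539.1, 102.7, 130.2]
tcp_rot: [3.141, 0.001, -0.077]
eef_pos: [542.3, 107.7, 131.0]
tcp_rot: [-3.14, -0.002, -0.074]
shift [-0.0015  0.0019  0.066 ] turn [-0.0014 -0.0024  0.0009] q6 1.84
c3 [[354.0, 250.0], [294.0, 250.0], [360.0, 171.0], [291.0, 171.0]] [[281.6, 222.6], [263.7, 220.9], [282.7, 193.4], [266.7, 191.9]]
c2 [[488.0, 251.0], [427.0, 251.0], [533.0, 171.0], [464.0, 171.0]] [[321.0, 226.3], [303.1, 224.6], [322.8, 197.2], [306.8, 195.7]]
c1 [[621.0, 251.0], [561.0, 251.0], [707.0, 171.0], [637.0, 171.0]] [[360.5, 230.0], [342.5, 228.3], [363.0, 201.0], [346.9, 199.4]]
[275.38235294 212.70588235] 34 ((275.4705505371094, 212.61764526367188), (7.374438762664795, 6.002450466156006), 59.03623962402344)
[262.41176471 214.38235294] 34 ((262.5577087402344, 214.7115478515625), (4.510671138763428, 7.452413558959961), 11.309932708740234)
[293.77456647 229.50289017] 173 ((293.3653869628906, 229.82691955566406), (20.199962615966797, 9.805807113647461), 78.69007110595703)
[312.2173913  226.97826087] 46 ((312.48516845703125, 227.1485137939453), (17.31364631652832, 2.786104202270508), 5.710593223571777)
[358.1 231.3] 10 ((358.04998779296875, 231.3500213623047), (4.110960960388184, 1.8973664045333862), 18.434947967529297)
```

```bash
python3 -m crank '[[-0.0015,0.002,0.02,0,0,0,1],[-0.0015,0.002,0.04,0,0,0,1],[-0.0015,0.002,0.06,0,0,0,1],[-0.0015,0.002,0.066,0,0,0,1],[-0.0015,0.002,0.066,0,0,0,1]]' 80
python3 -m crank '[[0.005,0,0,0,0,0,1],[0.01,0,0,0,0,0,1],[0.015,0,0,0,0,0,1],[0.02,0,0,0,0,0,1],[0.024,0,0,0,0,0,1]]' 80
python3 -m crank '[[0,0,0,0,0,0,1],[0,0,0,0,0,0,1]]' 80
python3 - <<'E'
from h import *
y=-.0752;plan(548.3+16*np.cos(y),105.4+16*np.sin(y),50,y)
E
```

```text
clock: 29.6
eef_pos: [539.9, 105.2, 64.5]
tcp_rot: [-3.141, -0.001, -0.074]
contact_force: [-0.6, 0.7, -1.6]
opening: 0.517
grasp_force: 85.3
clock: 30.1
eef_pos: [563.1, 103.1, 65.6]
tcp_rot: [-3.14, 0.001, -0.076]
contact_force: [-8.6, 2.9, 1.6]
opening: 0.517
grasp_force: 85.8
clock: 30.3
eef_pos: [562.8, 103.0, 65.5]
tcp_rot: [-3.141, 0.001, -0.076]
contact_force: [-7.4, 1.9, 1.8]
opening: 0.516
grasp_force: 85.8
shift [ 0.0014 -0.0012  0.0155] turn [-0.001   0.0014 -0.0006] q6 1.82
```

```bash
python3 -m crank '[[0.0025,-0.001,0,0,0,0,1],[0.0025,-0.001,0.004,0,0,0,1],[0.0025,-0.001,0.008,0,0,0,1],[0.0025,-0.001,0.011,0,0,0,1],[0.0025,-0.001,0.014,0,0,0,1]]' 80
python3 -m crank '[[0,0,0.001,0,0,0,1],[0,0,0.001,0,0,0,1]]' 80
```

```text
clock: 30.8
eef_pos: [564.9, 103.5, 51.4]
tcp_rot: [-3.141, 0.002, -0.076]
contact_force: [-9.1, 0.4, 2.1]
opening: 0.516
grasp_force: 85.9
clock: 31.0
eef_pos: [564.8, 103.5, 50.2]
tcp_rot: [-3.141, 0.002, -0.076]
contact_force: [-10.0, 0.5, 0.3]
opening: 0.516
grasp_force: 85.9
```

```bash
python3 -m crank '[[-0.001,0,0.0005,0,0,0,1],[-0.002,0,0.0005,0,0,0,1],[-0.003,0,0.0005,0,0,0,1],[-0.004,0,0.0005,0,0,0,1],[-0.004,0,0.0005,0,0,0,1]]' 80
```

```text
clock: 31.5
eef_pos: [561.1, 103.8, 50.0]
tcp_rot: [-3.141, 0.002, -0.076]
contact_force: [-8.3, 0.1, -0.2]
opening: 0.516
grasp_force: 85.9
```

```bash
python3 -m crank '[[0,0,0,0,0,0,0],[0,0,0,0,0,0,0],[0,0,0,0,0,0,0],[0,0,-0.02,0,0,0,0],[0,0,-0.06,0,0,0,0]]' 80 | sed -n 2,4p
python3 -m crank '[[0,0,-0.05,0,0,0,0],[0,0,-0.08,0,0,0,0],[0,0,-0.08,0,0,0,0],[0,0,-0.08,0,0,0,0]]' | sed -n 2p
cat > seat.py <<'E'
from h import *
import sys
c=np.array(eval(sys.argv[1]));f=cams.grab_frame("wrist");im=f["image"]
u,v=proj(f,[[*c,48]])[0]
w=(im.min(2)>170).astype(np.uint8);n,l,st,cc=cv2.connectedComponentsWithStats(w)
i=l[int(v)-15:int(v)+15,int(u)-15:int(u)+15];i=np.bincount(i[i>0]).argmax();m=(l==i).astype(np.uint8)
cs,_=cv2.findContours(m,cv2.RETR_EXTERNAL,cv2.CHAIN_APPROX_NONE)
P=np.array([ray(f,*q,48)[:2] for q in cs[0][:,0]],np.float32);rc=cv2.minAreaRect(P)
print("top face z=48: ctr",np.round(rc[0],1),"size",np.round(rc[1],1),"ang",round(rc[2],1),"off clamp",Ro.from_euler('z',.0752).apply([*(np.array(rc[0])-c),0]).round(1))
E
python3 seat.py '[548.3,105.4]'
python3 - <<'E'
from h import *
f=cams.grab_frame("top");im=f["image"]
w=im.min(2)>150;w[:100]=0
for rc,a,c in blobs(f,w,200): 
    B=cv2.boxPoints(rc);z=36 if c[0]<230 else 48;B3=np.array([ray(f,*b,z)[:2] for b in B]);print("white",c.round(1),a,np.round(rc[1]),"ctr",B3.mean(0).round(1),B3.round(0).tolist())
E
```

```text
eef_pos: [561.3, 103.6, 108.3]
tcp_rot: [3.142, 0.002, -0.075]
contact_force: [0.9, -0.2, 0.2]
eef_pos: [563.2, 103.9, 190.6]
top face z=48: ctr [547.2 106. ] size [45.5 87.6] ang 85.7 off clamp [-1.2  0.5  0. ]
white [299.9 200.6] 1473 [127.  44.] ctr [574.2  46.4] [[695.0, 188.0], [759.0, 83.0], [451.0, -94.0], [392.0, 8.0]]
white [255.4 155.5] 1488 [34. 48.] ctr [682.7 163.6] [[717.0, 239.0], [744.0, 108.0], [648.0, 89.0], [622.0, 218.0]]
white [222.8 200.5] 1094 [117.  11.] ctr [561.9 248.6] [[725.0, 279.0], [727.0, 249.0], [399.0, 218.0], [397.0, 248.0]]
white [276.5 208.4] 345 [27. 22.] ctr [537.3  98.9] [[574.0, 130.0], [575.0, 70.0], [501.0, 68.0], [499.0, 128.0]]
white [442.7 238.6] 659 [16. 68.] ctr [ 462.5 -360.3] [[406.0, -281.0], [547.0, -408.0], [518.0, -440.0], [379.0, -313.0]]
white [156.  227.8] 421 [16. 34.] ctr [475.  427.3] [[443.0, 465.0], [526.0, 430.0], [507.0, 390.0], [424.0, 424.0]]
white [241.6 223. ] 201 [13. 31.] ctr [502.1 176.4] [[502.0, 223.0], [534.0, 144.0], [502.0, 130.0], [470.0, 209.0]]
```

Fork 1 is seated in clamp 3: offset (−1.2, 0.5) mm, square and flat. Fork B next.

Run:
```python
from h import *
plan(484.2,423.5,195,-.394)
```

```text
shift [-0.1016 -0.313  -0.0062] turn [-0.0009 -0.0007  0.3187] q6 1.83
```

```bash
python3 -m crank '[[-0.0145,-0.0447,0,0,0,0.064,0],[-0.029,-0.0894,0,0,0,0.128,0],[-0.0435,-0.134,0,0,0,0.192,0],[-0.058,-0.179,0,0,0,0.256,0],[-0.0725,-0.2235,0,0,0,0.319,0]]' | sed -n 2,3p
python3 -m crank '[[-0.027,-0.038,0,0,0,0,0],[-0.0557,-0.076,0,0,0,0,0],[-0.0557,-0.076,0,0,0,0,0],[-0.0557,-0.076,0,0,0,0,0]]' | sed -n 2,3p
python3 fk.py
python3 - <<'E'
from h import *
plan(484.2,423.5,32,-.394)
E
```

```text
eef_pos: [505.7, 333.5, 188.0]
tcp_rot: [3.141, -0.0, -0.397]
eef_pos: [483.7, 424.1, 187.9]
tcp_rot: [3.141, -0.001, -0.392]
[320. 189.] 3928 sizes [np.float64(43.7), np.float64(92.8)] ctr [478.  427.4] yaw -0.367
[484.11557936 423.06923774 188.13139229] -0.3932827001313559
shift [-0.0002 -0.0006  0.1561] turn [ 0.001  -0.0008  0.0007] q6 2.68
```

```bash
python3 -m crank '[[0,-0.0006,0.045,0,0,0,0],[0,-0.0006,0.09,0,0,0,0],[0,-0.0006,0.135,0,0,0,0],[0,-0.0006,0.156,0,0,0,0],[0,-0.0006,0.156,0,0,0,0]]' 80 | sed -n 2,3p
python3 -m crank '[[0,0,0,0,0,0,1],[0,0,0,0,0,0,1],[0,0,0,0,0,0,1],[0,0,0,0,0,0,1],[0,0,0,0,0,0,1]]' 80
python3 -m crank '[[0,0,-0.03,0,0,0,1],[0,0,-0.07,0,0,0,1],[0,0,-0.1,0,0,0,1],[0,0,-0.1,0,0,0,1],[0,0,-0.1,0,0,0,1]]' 80
python3 - <<'E'
from h import *
f=cams.grab_frame("wrist");im=f["image"];s=r.sense();e=s["eef_pos"];R=Rm(s["tcp_rot"])
g=cv2.cvtColor(im,cv2.COLOR_RGB2GRAY);c=g[190:250,300].astype(int);print(c.tolist())
for v in (194,196,198,214,216,218,220): print(v,[R.inv().apply(ray(f,320,v,e[2]-z)-e)[0].round(1) for z in (1.6,37.6)])
print(e)
plan(532.5,-3.7,130,-.0752)
E
```

```text
eef_pos: [483.7, 420.8, 29.9]
tcp_rot: [3.136, 0.001, -0.396]
clock: 34.45
eef_pos: [486.7, 425.3, 36.2]
tcp_rot: [-3.137, -0.004, -0.394]
contact_force: [0.4, -0.9, 7.4]
opening: 0.521
grasp_force: 83.2
clock: 34.95
eef_pos: [485.5, 424.7, 135.1]
tcp_rot: [-3.138, -0.003, -0.394]
contact_force: [-1.1, 0.4, -1.0]
opening: 0.512
grasp_force: 82.3
[125, 124, 123, 125, 124, 124, 125, 126, 125, 124, 126, 126, 125, 125, 126, 126, 126, 125, 125, 125, 127, 126, 127, 128, 127, 132, 148, 173, 200, 217, 225, 229, 230, 230, 231, 231, 230, 231, 230, 230, 231, 231, 231, 231, 230, 231, 231, 231, 231, 231, 230, 230, 230, 230, 230, 230, 231, 230, 226, 214]
194 [np.float64(43.3), np.float64(32.0)]
196 [np.float64(42.5), np.float64(30.8)]
198 [np.float64(41.6), np.float64(29.7)]
214 [np.float64(34.3), np.float64(20.4)]
216 [np.float64(33.4), np.float64(19.2)]
218 [np.float64(32.5), np.float64(18.0)]
220 [np.float64(31.6), np.float64(16.8)]
[484.85984482 424.08781998 133.80174459]
shift [0.2083 0.3767 0.0035] turn [-0.0015 -0.0021 -0.3189] q6 2.68
```

```bash
python3 -m crank '[[0.0233,0.042,0,0,0,-0.064,1],[0.0466,0.084,0,0,0,-0.128,1],[0.07,0.126,0,0,0,-0.192,1],[0.0932,0.168,0,0,0,-0.256,1],[0.1165,0.21,0,0,0,-0.319,1]]' 80 | sed -n 2,3p
python3 -m crank '[[0.009,0.047,0,0,0,0,1],[0.018,0.094,0,0,0,0,1],[0.027,0.14,0,0,0,0,1],[0.035,0.187,0,0,0,0,1],[0.035,0.187,0,0,0,0,1]]' 80 | sed -n 2,3p
python3 -m crank '[[0,0,0,0,0,0,1],[0,0,0,0,0,0,1]]' 80 | sed -n 2,3p
python3 - <<'E'
from h import *
plan(532.5,-3.7,64,-.0752)
E
```

```text
eef_pos: [510.9, 183.6, 132.2]
tcp_rot: [-3.142, 0.0, -0.072]
eef_pos: [532.3, -8.2, 132.2]
tcp_rot: [3.141, -0.0, -0.079]
eef_pos: [532.2, -2.7, 132.7]
tcp_rot: [-3.14, -0.0, -0.075]
shift [0.0003 0.0011 0.0687] turn [-0.0013 -0.0004  0.0002] q6 1.64
```

```bash
python3 -m crank '[[0,0.001,0.02,0,0,0,1],[0,0.001,0.045,0,0,0,1],[0,0.001,0.06,0,0,0,1],[0,0.001,0.0685,0,0,0,1],[0,0.001,0.0685,0,0,0,1]]' 80
python3 -m crank '[[0.005,0,0,0,0,0,1],[0.01,0,0,0,0,0,1],[0.015,0,0,0,0,0,1],[0.02,0,0,0,0,0,1],[0.024,0,0,0,0,0,1]]' 80
python3 -m crank '[[0,0,0,0,0,0,1],[0,0,0,0,0,0,1]]' 80
python3 - <<'E'
from h import *
y=-.0752;plan(540+16*np.cos(y),-4.3+16*np.sin(y),49,y)
E
```

```text
clock: 36.7
eef_pos: [532.1, -3.2, 63.9]
tcp_rot: [-3.141, 0.0, -0.073]
contact_force: [-0.6, -1.0, -1.4]
opening: 0.518
grasp_force: 82.4
clock: 37.2
eef_pos: [555.4, -5.5, 65.3]
tcp_rot: [-3.14, 0.002, -0.076]
contact_force: [-9.6, 4.5, 2.0]
opening: 0.518
grasp_force: 82.8
clock: 37.4
eef_pos: [554.9, -5.6, 65.2]
tcp_rot: [-3.14, 0.002, -0.076]
contact_force: [-8.3, 3.6, 1.9]
opening: 0.519
grasp_force: 82.7
shift [ 0.001  -0.0002  0.0162] turn [-0.0015  0.0024 -0.0004] q6 1.63
```

```bash
python3 -m crank '[[0.0025,-0.0003,0,0,0,0,1],[0.0025,-0.0003,0.004,0,0,0,1],[0.0025,-0.0003,0.008,0,0,0,1],[0.0025,-0.0003,0.012,0,0,0,1],[0.0025,-0.0003,0.015,0,0,0,1]]' 80
python3 -m crank '[[0,0,0.001,0,0,0,1],[0,0,0.001,0,0,0,1]]' 80
```

```text
clock: 37.9
eef_pos: [557.2, -5.9, 50.2]
tcp_rot: [-3.141, 0.003, -0.076]
contact_force: [-9.0, 0.5, 3.6]
opening: 0.514
grasp_force: 82.9
clock: 38.1
eef_pos: [557.1, -5.9, 49.0]
tcp_rot: [-3.141, 0.003, -0.076]
contact_force: [-9.5, 1.6, 1.4]
opening: 0.516
grasp_force: 82.7
```

```bash
python3 -m crank '[[-0.001,0,0.0005,0,0,0,1],[-0.002,0,0.0005,0,0,0,1],[-0.003,0,0.0005,0,0,0,1],[-0.004,0,0.0005,0,0,0,1],[-0.004,0,0.0005,0,0,0,1]]' 80
python3 -m crank '[[0,0,0,0,0,0,0],[0,0,0,0,0,0,0],[0,0,0,0,0,0,0],[0,0,-0.02,0,0,0,0],[0,0,-0.06,0,0,0,0]]' 80 | sed -n 2,4p
python3 -m crank '[[0,0,-0.05,0,0,0,0],[0,0,-0.08,0,0,0,0],[0,0,-0.08,0,0,0,0],[0,0,-0.08,0,0,0,0]]' | sed -n 2p
python3 seat.py '[540,-4.3]';python3 seat.py '[548.3,105.4]'
```

```text
clock: 38.6
eef_pos: [553.4, -5.6, 48.8]
tcp_rot: [-3.141, 0.002, -0.076]
contact_force: [-9.1, 0.8, 1.2]
opening: 0.519
grasp_force: 82.8
eef_pos: [554.0, -5.7, 107.3]
tcp_rot: [-3.141, 0.002, -0.075]
contact_force: [-0.2, 0.0, 0.4]
eef_pos: [555.9, -5.8, 189.5]
top face z=48: ctr [538.4  -3.6] size [46.1 87.4] ang 85.1 off clamp [-1.6  0.5  0. ]
top face z=48: ctr [547.7 106. ] size [45.3 87. ] ang 85.7 off clamp [-0.6  0.5  0. ]
```

```bash
python3 -m crank '[[0,-0.03,-0.04,0,0,0,0],[-0.03,-0.07,-0.06,0,0,0,0],[-0.06,-0.12,-0.06,0,0,0,0],[-0.09,-0.16,-0.06,0,0,0,0],[-0.12,-0.2,-0.06,0,0,0,0]]' | sed -n 2p
python3 -m crank '[[-0.03,-0.04,0,0,0,0,0],[-0.05,-0.09,0,0,0,0,0],[-0.05,-0.14,0,0,0,0,0],[-0.05,-0.19,0,0,0,0,0],[-0.05,-0.19,0,0,0,0,0]]' | sed -n 2p
python3 - <<'E'
from h import *
t=cams.grab_frame("top")["image"];s=cams.grab_frame("side")["image"]
o=np.zeros((600,800,3),np.uint8);o[:300,:]=cv2.resize(t[100:310,80:500],(600,300),interpolation=cv2.INTER_CUBIC) if 0 else cv2.resize(t[120:300,20:500],(800,300),interpolation=cv2.INTER_CUBIC)
o[300:,:]=cv2.resize(s[130:400,70:520],(500,300),interpolation=cv2.INTER_CUBIC) if 0 else np.pad(cv2.resize(s[150:400,210:520],(372,300),interpolation=cv2.INTER_CUBIC),((0,0),(0,428),(0,0)))
o[300:,380:]=cv2.resize(s[150:290,260:456],(420,300),interpolation=cv2.INTER_CUBIC)
cv2.imwrite("pics/fin.png",o[:,:,::-1]);print(r.sense()["eef_pos"],r.sense()["clock"])
E
```

```text
eef_pos: [455.2, 193.7, 247.3]
eef_pos: [420.8, 390.6, 247.0]
[420.33429896 386.47660278 246.62898654] 40.7
```

View pics/fin.png

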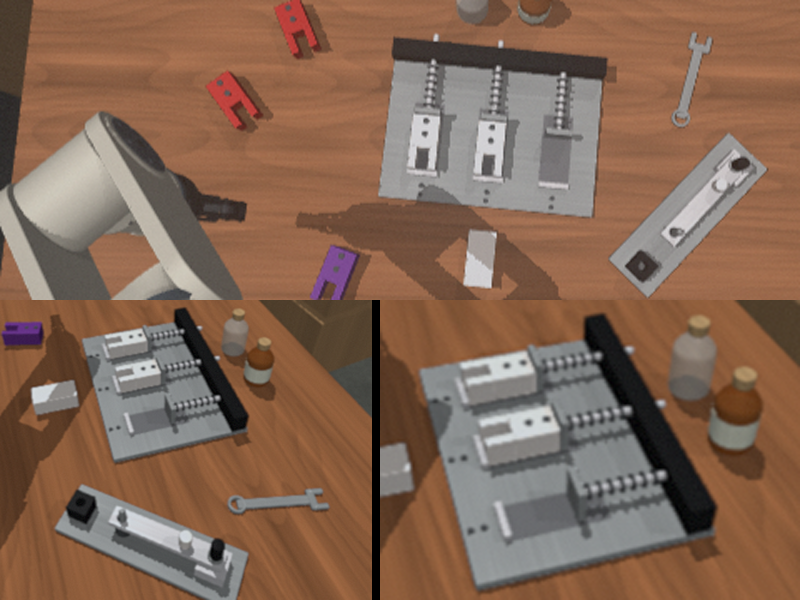

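The final view shows both white forks seated behind their lips at (424,143) and (490,150). The blank lies on the bench at (481,258), clear of the bed. The arm is flat on its pin with the post at the rest end, the locking pin is in, and the bottles and spanner are untouched. Handing in.

```bash
python3 -c "
from rig import sign_off
print(sign_off())"
```

```text
the job is handed in; nothing more can be done
None
```

The changeover is done and handed in at about 41 s: the stop arm is turned and locked with the pin at its collar, the blank lies on the bench clear of the bed, and both white forks present are seated in clamps 2 and 3, with the bottles and spanner undisturbed.

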